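# Loading gauge off its barbed hook and onto the track

## Task

Take the red loading gauge off the barbed hook on the tool stand: raise it, lean its grip tab back towards the post so the eye clears the nose, and draw it off over the tip, feeling your way with a light hand so that the hook never takes more than 8 N. Then stand the gauge gently on the straight track in front of the tunnel portal, upright and square across the rails with its foot fully down on the sleepers between them, and let go of it. Leave the house, the paint bottle and the mug where they are.

Things in the scene. Friction and masses are not known exactly. Their poses are not given: they have to be found in the camera images.
- stand: Fixed tool stand: grey base plate 130 (x) x 170 (y) x 10 mm, 26 mm square aluminium post with a black cap, 174 mm high in all. Origin: on the bench at the post's axis; z up. A barbed steel hook leaves the post along +y (see hook_root). The small empty hook and steel square on the -y side are only to look at. Over 8 N between gauge and hook strains the hook.
- hook_root (a point): Point on the post's axis, 160 mm up, where the hook's wire centre starts; axes as the stand. Rigid 7 mm round wire: shank along +y to y = 88 mm, rounded corner about 8 mm, then a nose rising at y = 96.5 mm to 20 mm above the shank (wire centres). From its tip a barb of like wire runs 6 mm back and 6 mm down.
- hook_mount (a point): Outer face of the post where the hook leaves it, 13 mm along y from hook_root; axes as the stand. The hook is hand-bent and screwed in by hand, so two things differ each time and are not measured: it is pitched about its root by up to 0.05 rad (nose up to 5 mm higher or lower than drawn), and the whole hook stands up to 10 mm further out or in along y.
- gauge: Loading gauge, 110 to 220 g: red plate 8 mm thick (y), width along x, height z. Origin: centre of the foot's underside. Black foot 39 (x) x 60 (y) x 12 mm, its lowest 2 mm only 33 mm wide. Plate 84 to 98 mm wide from z = 12 to 93.5 mm, 79 mm wide beside the eye to 121 mm, 58 mm wide strap to 126 mm, then a tab (see gauge_tab). Hangs across the wire, its y along the stand's y.
- gauge_eye (a point): Top of the gauge's eye, on the plate's mid-plane, 113 mm above the foot's underside; axes as the gauge. The eye is a hole through the plate, 27 mm wide, 19.5 mm high: flat lower edge 93.5 mm above the underside, roof a shallow inverted V (0.35 rad slopes) with this point as apex, resting on the shank. Upright it is too low to pass the nose.
- gauge_tab (a point): Centre of the gauge's grip tab, 146 mm above the foot's underside: 36 mm wide (x), 8 mm thick (y), from 126 to 168 mm, with a white label; axes as the gauge. Eye passes the nose when the tab leans 0.7 to 0.8 rad towards the post (foot swings outward), with less than 1 mm to spare on either side of the wire.
- board: Fixed yellow foam board 300 (x) x 360 (y) x 25 mm with a straight track along its y axis at x = 0; origin at the centre of its underside. Red-brown tunnel portal across the track at y = 150 mm: 240 mm wide, 220 mm high, 36 mm thick.
- track (a point): Point on the track's centre line, on top of the sleepers (35 mm above the bench), 20 mm to the -y side of the board's centre; y along the rails, towards the portal. Two steel rails stand 8 mm above the sleepers, 45 mm apart between their inner faces (x = -22.5 and +22.5 mm). Bare track runs from y = -160 to +150 mm.
- house: Little model house, yellow with a red roof, 55 x 66 x 78 mm, standing loose on the board beside the track; origin at the centre of its underside.
- paint: Red paint bottle, 52 mm across, 150 mm high, on the bench; origin at the centre of its underside.
- mug: White mug, 80 mm across, 92 mm high, handle at its +y side, on the bench; origin at the centre of its underside.
Mind the look-alikes: they are no part of the job. What is shaped like the gauge but green or purple is not meant.

How it is judged:
By the outcome, as a careful person would: the job done as asked, in the order asked, and still so for the second after the job is handed in, with the robot touching nothing.
It also fails if it takes over 69 s, if anything falls off the work surface, if the arm or the gripper's body presses on something with over 40 N, if the wrist force passes 120 N, or if a joint passes its speed limit or range.

## Robot

A 7-joint arm with a two-finger parallel gripper is mounted at the origin on the work surface. World frame = base frame: x ahead of the robot, y to its left, z up, the work surface at z = 0. Lengths are in m, angles in rad, forces in N, time in s.
With the tool pointing down it reaches from about 0.4 to 0.85 m from the base axis. Payload 4.5 kg.
Tool frame: the origin (TCP) lies midway between the tips of the shut fingers; the grasp point (between the pads) lies arm.grasp_offset behind it (arm.grasp_offset is the distance from the TCP to the grasp point, in m); z points along the fingers, y is the line along which they close (so a half turn about z gives the same grasp; the last joint's range is limited). The gripper opens to 88 mm and grips with 3 to 60 N. Pads are 18 mm wide; open, the fingers measure 123 mm over their backs; the gripper's body (75 mm by 187 mm) begins 45 mm behind the grasp point.
Start: joints at [-1.245, 0.689, -0.195, 1.565, 0.157, 0.902, -0.215], TCP at [0.18, 0.599, 0.239] pointing down, gripper open.
Joint ranges: [-3.01, 3.01], [-0.46, 2.08], [-1.47, 1.51], [0.13, 2.56], [-1, 4.14], [0.04, 2.09], [-2.66, 2.66]. Speed limits (rad/s): [2.57, 2.57, 3.14, 3.14, 3.14, 3.14, 3.14].

## Interface

Orientations are given as a unit quaternion [x, y, z, w].
In Python, from cell import readout, eyes, order, arm gives the robot as it stands.
- The arm moves only by the tool step_arm, never from a script. Its arguments are lists of equal length, an entry for each row: "xyz": the shift along the tool's x, y, z in cm, a list of three; "angular": the turn, a rotation vector about the tool's x, y, z in rad, a list of three; "claw": the gripper command: -1 is fully open, 1 is shut, values between are in proportion. A call has exactly 8 rows; each row shifts and turns the commanded pose from where the row before left it, along the tool's axes as they then stand; what a row does not reach is not made up. A row lasts 1/10 s, in which the tool goes at most 50 mm and 8.59 degrees, less where a joint would pass 70% of its speed; a pose out of reach is approached as far as the arm can. A call with a gripper value outside its range is refused whole. The fingers move at their own pace and stop on an object; the grip force is fixed at half the most. Time passes only in rows, so rows that do not move let the fingers close, or fill a call up. It gives the time, the measured TCP pose, the force, the opening and the grip force at its end, in the units of the state.
- readout.sense(): the state, without advancing time (a new reading comes with each control period).
- eyes.grab_frame(name): name is "scene" or "top" or "wrist"; returns a dict with "pixels" (400x640x3 uint8, red, green, blue), "depth" (400x640 float32, m along the optical axis (not along the pixel's ray), 0 where there is no reading), "vfov" (degrees; the focal length in pixels is half the picture's height over the tangent of half this angle, whatever the lens; pixels are square), "cx", "cy" (the principal point, pixels), "xyz" and "orientation" of the camera in the world; the wrist camera has in their place "hand_eye" (4x4, takes a point from camera to tool coordinates, whose origin is the TCP and whose axes are the flange's). Camera axes: x right, y down, z forward; pixel columns grow to the right and rows downward; lengths in m; the calibration is good to about 2 mm. A picture is of the moment at which its call begins: read the wrist's pose just before it.
- order.sign_off(): hands the job in; it is judged then, once.
Trained networks look in a picture, given as the dict that the camera call returned (one of the last four; its "shot" number tells which), for a name from the list of things; names that differ only in an ending like _2 or _b are one class to them, and where a whole thing is asked for, a point or a joint stands for the part that bears it (a point fixed in the world has none). Each returns a list of dicts, best first, with "score" (0 to 1); they miss things now and then, are a little off and sometimes report something else, mostly with a low value. They report only what shows in the picture. A call takes as long as a camera call. They do not tell look-alikes from the thing itself.
- eyes.masks_of(target, picture): "mask" (400x640 bool, what is visible of it) and "extent" ([left, top, right, bottom] in pixels, round what is visible of it).
- eyes.mark_of(target, picture): "xy" ([column, row] in pixels: a listed point, or the origin of a listed thing).
The state is a dict: "time": time; "qpos": joint angles; "joint_velocities": joint speeds; "effort": joint torques, N m; "tool_pos": TCP position; "tcp_rot": TCP orientation; "wrist_force": force on the tool from outside, world axes, zero at the start; "wrist_torque": the same for the moment, N m; "gripper_width": finger opening in m; "grasp_force": force on a finger pad.
Only numpy, scipy, OpenCV 4.12 (cv2) and the standard library are available. Lean on these libraries where they do the work, as an engineer would, in place of code of your own. Each camera call takes 0.05 s, during which the arm holds its last target. There are 200 camera calls.

## Working session

There is one attempt and no reset: what is moved stays moved. The work goes in short steps, Python scripts to look and compute and a tool call to move; the robot and the scene stay as the last step left them, time stands still between calls to the robot, and variables do not carry over. Pictures are saved under pics/ and viewed, at most 10 in all, crops included, and the job is handed in when it is done.

Besides the shell and the picture viewer there is one more tool, called after "Emit:" by a JSON object that holds its "method" and its "body", one argument or row to a line. step_arm: Moves the arm, as the interface text tells. Its arguments: {"type":"object","properties":{"xyz":{"type":"array"},"angular":{"type":"array"},"claw":{"type":"array"}},"required":["xyz","angular","claw"]}

```bash
mkdir -p pics; ls
cat > h.py <<'E'
import numpy as np, cv2
from scipy.spatial.transform import Rotation as R
from cell import readout, eyes, order, arm
def cam(p,s=None):
    f=p["pixels"].shape[0]/2/np.tan(np.radians(p["vfov"])/2)
    if "xyz" in p: T=np.eye(4);T[:3,:3]=R.from_quat(p["orientation"]).as_matrix();T[:3,3]=p["xyz"]
    else:
        W=np.eye(4);W[:3,:3]=R.from_quat(s["tcp_rot"]).as_matrix();W[:3,3]=s["tool_pos"]
        T=W@np.array(p["hand_eye"])
    return f,T
def pts(p,u,v,s=None,d=None):
    f,T=cam(p,s); u=np.asarray(u,float);v=np.asarray(v,float)
    if d is None: d=p["depth"][v.astype(int),u.astype(int)]
    P=np.stack([(u-p["cx"])/f*d,(v-p["cy"])/f*d,d],-1)
    return P@T[:3,:3].T+T[:3,3]
def proj(p,X,s=None):
    f,T=cam(p,s); c=(np.asarray(X)-T[:3,3])@T[:3,:3]
    return np.stack([c[...,0]/c[...,2]*f+p["cx"],c[...,1]/c[...,2]*f+p["cy"]],-1)
def save(p,n,box=None,k=1):
    im=p["pixels"][...,::-1]
    if box: im=im[box[1]:box[3],box[0]:box[2]]
    cv2.imwrite("pics/"+n+".png",cv2.resize(np.ascontiguousarray(im),None,fx=k,fy=k,interpolation=cv2.INTER_CUBIC))
E
python3 - <<'E'
from h import *
np.set_printoptions(precision=4,suppress=True)
s=readout.sense();print(s, arm.grasp_offset)
ims=[]
for n in ["scene","top"]:
    p=eyes.grab_frame(n);ims.append(p["pixels"])
    print(n,p.get("xyz"),p["vfov"],p["cx"],p["cy"])
    for t in ["stand","gauge","board","house","paint","mug","hook_root","hook_mount","gauge_eye","gauge_tab","track"]:
        for r in eyes.mark_of(t,p)[:3]:
            u,v=r["xy"]
            ok=0<=u<640 and 0<=v<400
            print(t,np.round(r["xy"],1),round(r["score"],2),pts(p,u,v) if ok else None)
im=np.vstack(ims); cv2.imwrite("pics/a.png",cv2.resize(im[...,::-1],(480,600),interpolation=cv2.INTER_AREA))
cv2.imwrite("pics/scene.png",ims[0][...,::-1]);cv2.imwrite("pics/top.png",ims[1][...,::-1])
E
```

```text
pics
{'time': 0.0, 'qpos': array([-1.2452,  0.69  , -0.1945,  1.5663,  0.1573,  0.9025, -0.2151]), 'joint_velocities': array([ 0.0004,  0.0002, -0.0017,  0.    ,  0.0009,  0.0006, -0.0013]), 'effort': array([ -0.0004, -52.7567,  -1.2673, -15.3428,  -0.0527,   0.0066,
         0.0002]), 'tool_pos': array([0.1797, 0.598 , 0.2379]), 'tcp_rot': array([ 0.1454,  0.9894, -0.0009, -0.0001]), 'wrist_force': array([-0.114 ,  0.6979, -0.5993]), 'wrist_torque': array([ 0.0032,  0.0365, -0.0105]), 'grasp_force': 0.0, 'gripper_width': 0.08817230633881096} 0.0187
scene [ 1.2075 -0.283   0.6916] 56.086212123524895 321.3867766268561 203.53051112813725
stand [261.8 249.4] 0.92 [ 0.5254 -0.2687  0.027 ]
stand [418.3 235.2] 0.38 [0.5927 0.1189 0.0441]
gauge [282.2 209.1] 0.98 [ 0.556  -0.2122  0.1681]
gauge [201.2 269.1] 0.8 [ 0.5553 -0.4149  0.028 ]
gauge [287.4 241.6] 0.76 [ 0.5458 -0.2058  0.0574]
board [421.2 239.4] 0.71 [0.5979 0.1262 0.0326]
house [455.1 257.8] 0.84 [0.6902 0.1643 0.0493]
paint [339.7 305.4] 0.8 [ 0.7438 -0.1315  0.0393]
mug [266.4 319.4] 0.75 [ 0.7538 -0.2846  0.0595]
hook_root 
[... 850 characters left out ...]
339  -0.1744  0.0126]
board [209.2 197.9] 0.75 [0.5562 0.1256 0.0291]
house [184.4 152.5] 0.96 [0.6408 0.1674 0.0788]
house [329.  127.9] 0.38 [ 0.6965 -0.1289  0.0711]
paint [327.5 127.6] 0.74 [ 0.6958 -0.1257  0.0747]
mug [396.8 133.5] 0.62 [ 0.6781 -0.2669  0.0867]
hook_root [404.3 207.3] 0.69 [ 0.5089 -0.2613  0.1724]
gauge_eye [478.1 208.5] 0.84 [ 0.5216 -0.4187  0.0932]
gauge_eye [371.9 198.8] 0.69 [ 0.5156 -0.2005  0.2127]
gauge_eye [357.6 302.7] 0.66 [ 0.3424 -0.1827  0.0879]
gauge_tab [490.9 206.5] 0.88 [ 0.5148 -0.4219  0.1494]
gauge_tab [372.  195.1] 0.84 [ 0.5212 -0.2004  0.2164]
gauge_tab [362.3 305.4] 0.59 [ 0.3407 -0.1853  0.1678]
track [210.6 193.6] 0.9 [0.5648 0.1221 0.0327]
```

View pics/scene.png

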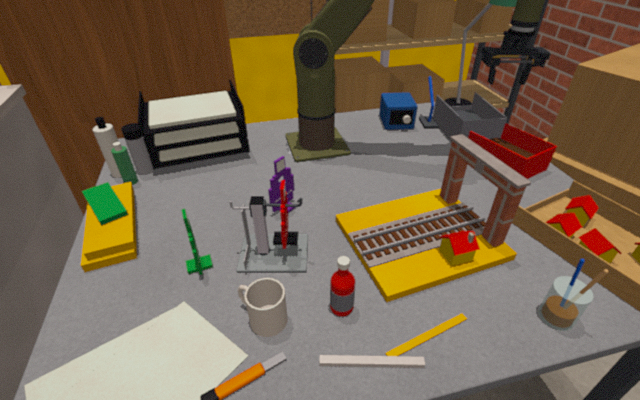

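View pics/top.png

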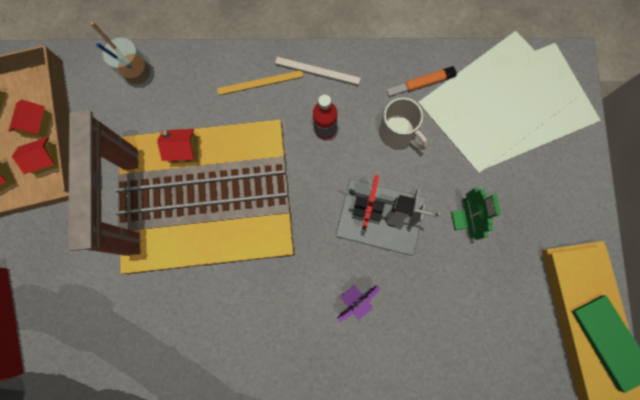

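The scene shows the red gauge on the hook at (284,205) and the post at (258,205). Top shows the red gauge at (371,202), its hook pointing left with the tip near (347,190), and the track running left to the portal. The look-alikes are the green one (scene 190,240; top 478,210) and the purple one (scene 282,185; top 358,302). The choice is the red one on the stand.

Run:
```python
from h import *
np.set_printoptions(precision=4,suppress=True)
p=eyes.grab_frame("top")
v,u=np.mgrid[0:400,0:640]; X=pts(p,u,v); im=p["pixels"].astype(int); ok=p["depth"]>0
def rect(m,n):
    q=X[m][:,:2].astype(np.float32)*1000; r=cv2.minAreaRect(q); print(n,m.sum(),np.round(r[0],1),np.round(r[1],1),round(r[2],2), X[m][:,2].mean()); return r
z=X[...,2]
yel=(im[...,0]>120)&(im[...,1]>90)&(im[...,2]<110)&ok&(abs(z-.025)<.012)&(u>105)&(u<300)&(v>110)&(v<280)
rect(cv2.morphologyEx(yel.astype(np.uint8),cv2.MORPH_OPEN,np.ones((3,3)))>0,"board")
reg=(u>330)&(u<430)&(v>170)&(v<262)
rect(cv2.morphologyEx((reg&ok&(abs(z-.010)<.006)).astype(np.uint8),cv2.MORPH_OPEN,np.ones((3,3)))>0,"plate z~10")
red=(im[...,0]>110)&(im[...,1]<70)&(im[...,2]<70)&ok&(u>340)&(u<400)&(v>160)&(v<240)
for lo,hi in[(.2,.24),(.155,.18),(.13,.155)]:
    m=red&(z>lo)&(z<hi); rect(m,f"red {lo}")
m=reg&ok&(z>.165)&(z<.185)&~red; 
for a,b in zip(*np.nonzero(m)): pass
print("high nonred", m.sum()); rect(m&(u>392)&(u<416),"cap")
# rails
m=ok&(u>118)&(u<290)&(v>150)&(v<220)&(abs(z-.043)<.004)
print("rails",m.sum());rect(m,"rails")
m=ok&(u>60)&(u<140)&(v>110)&(v<255)&(z>.2)&(z<.28);rect(m,"portal")
save(p,"crop",(320,150,440,260),5)
s=readout.sense();w=eyes.grab_frame("wrist");print(w["hand_eye"],w["vfov"],w["cx"],w["cy"])
```

```text
board 11617 [566.7 140.3] [300.3 359.5] 6.52 0.025570047119808842
plate z~10 3015 [ 519.9 -240.5] [170.1 130.1] 75.85 0.010338543655209007
red 0.2 75 [ 528.4 -202.2] [ 7.7 35.4] 81.74 0.21512991900483808
red 0.155 77 [ 528.8 -204.1] [ 7.6 78.5] 77.87 0.16990889001862952
red 0.13 20 [ 486.4 -194.7] [6.4 9.2] 79.25 0.14005064698628594
high nonred 366
cap 324 [ 514.  -263.1] [35.7 29.7] 76.79 0.17364665235062673
rails 902
rails 902 [585.6 135.9] [353.8 141.2] 89.64 0.04270593197004828
portal 3597 [550.1 289.8] [241.3  38.7] 6.31 0.21839641205005636
[[-0.0003 -0.9656 -0.2601  0.0667]
 [ 1.     -0.0004  0.0003 -0.0002]
 [-0.0004 -0.2601  0.9656 -0.145 ]
 [ 0.      0.      0.      1.    ]] 71.47505977431051 314.8765886092142 196.06241263053855
```

View pics/crop.png

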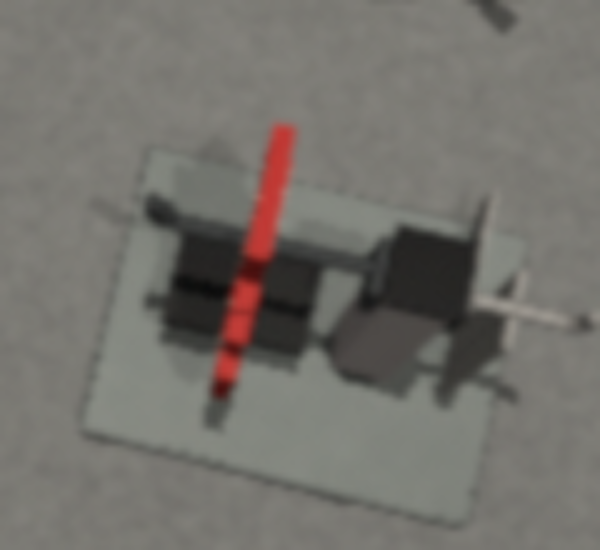

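The crop confirms the red gauge on the shank, with the nose tip at full-picture pixel (351,191) and the post cap at (405,207). Moving over it now.

Emit:
{"method": "step_arm", "body": {
  "xyz": [
    [-2.35,-2.775,-0.6],
    [-2.35,-2.775,-0.6],
    [-2.35,-2.775,-0.6],
    [-2.35,-2.775,-0.6],
    [-2.35,-2.775,-0.6],
    [-2.35,-2.775,-0.6],
    [-2.35,-2.775,-0.6],
    [-2.35,-2.775,-0.6]
  ],
  "angular": [
    [0,0,0],
    [0,0,0],
    [0,0,0],
    [0,0,0],
    [0,0,0],
    [0,0,0],
    [0,0,0],
    [0,0,0]
  ],
  "claw": [-0.1,-0.1,-0.1,-0.1,-0.1,-0.1,-0.1,-0.1]
}}

```text
time: 2.1
tool_pos: [0.2965, 0.3306, 0.2871]
tcp_rot: [0.145, 0.989, 0.0, 0.0]
wrist_force: [0.3, -0.3, -0.1]
gripper_width: 0.0487
grasp_force: 0.0
```

Emit:
{"method": "step_arm", "body": {
  "xyz": [
    [-2.35,-2.775,-0.3],
    [-2.35,-2.775,-0.3],
    [-2.35,-2.775,-0.3],
    [-2.35,-2.775,-0.3],
    [-2.35,-2.775,-0.3],
    [-2.35,-2.775,-0.3],
    [-2.35,-2.775,-0.3],
    [-2.35,-2.775,-0.3]
  ],
  "angular": [
    [0,0,0],
    [0,0,0],
    [0,0,0],
    [0,0,0],
    [0,0,0],
    [0,0,0],
    [0,0,0],
    [0,0,0]
  ],
  "claw": [-0.1,-0.1,-0.1,-0.1,-0.1,-0.1,-0.1,-0.1]
}}

```text
time: 2.9
tool_pos: [0.4127, 0.0638, 0.3111]
tcp_rot: [0.145, 0.989, 0.0, 0.0]
wrist_force: [0.2, 0.7, 0.8]
gripper_width: 0.0485
grasp_force: 0.0
```

Emit:
{"method": "step_arm", "body": {
  "xyz": [
    [-2.7,-3.15,0],
    [-2.7,-3.15,0],
    [-2.7,-3.15,0],
    [-2.7,-3.15,0],
    [-2.7,-3.15,0],
    [-2.7,-3.15,0],
    [-2.6,-3.3,0],
    [0,0,0]
  ],
  "angular": [
    [0,0,0],
    [0,0,0],
    [0,0,0],
    [0,0,0],
    [0,0,0],
    [0,0,0],
    [0,0,-0.045],
    [0,0,0]
  ],
  "claw": [-0.1,-0.1,-0.1,-0.1,-0.1,-0.1,-0.1,-0.1]
}}

```text
time: 3.7
tool_pos: [0.529, -0.2086, 0.3103]
tcp_rot: [0.127, 0.992, -0.002, 0.001]
wrist_force: [-0.4, -0.6, 0.2]
gripper_width: 0.0486
grasp_force: 0.0
```

Run:
```python
from h import *
np.set_printoptions(precision=4,suppress=True)
s=readout.sense();p=eyes.grab_frame("wrist");print(s["tool_pos"],R.from_quat(s["tcp_rot"]).as_matrix(),s["qpos"])
v,u=np.mgrid[0:400,0:640]; X=pts(p,u,v,s); z=X[...,2]; im=p["pixels"].astype(int); ok=p["depth"]>0
ey=np.array([.2445,.9697]);ex=np.array([.9697,-.2445]); o=np.array([.5135,-.263])
S=np.stack([(X[...,:2]-o)@ex,(X[...,:2]-o)@ey,z],-1)*1000
red=(im[...,0]>100)&(im[...,1]<70)&(im[...,2]<70)&ok
for lo,hi in[(.205,.225),(.19,.205),(.155,.185)]:
    m=red&(z>lo)&(z<hi)&(abs(S[...,0])<60)&(abs(S[...,1]-60)<40)
    if m.sum()>10:
        r=cv2.minAreaRect(X[m][:,:2].astype(np.float32)*1000);print("red",lo,m.sum(),np.round(r[0],1),np.round(r[1],1),r[2],np.median(z[m]),"stand",np.median(S[m],0), S[m].min(0),S[m].max(0))
m=ok&(abs(S[...,0])<25)&(abs(S[...,1])<30)&(z>.168)&(z<.180)&(im.sum(-1)<150)
r=cv2.minAreaRect(X[m][:,:2].astype(np.float32)*1000);print("cap",m.sum(),np.round(r[0],1),np.round(r[1],1),r[2],np.median(z[m]))
m=ok&(abs(S[...,0])<10)&(S[...,1]>15)&(S[...,1]<125)&(z>.145)&~red
for y in range(15,125,4):
    k=m&(abs(S[...,1]-y)<2)
    if k.sum()>3: print(y,k.sum(),np.percentile(S[k][:,2],[50,90]),"x",S[k][:,0].min(),S[k][:,0].max())
for t in["hook_mount","gauge_eye","gauge_tab"]:
    for q in eyes.mark_of(t,p)[:2]: print(t,q["xy"],q["score"])
save(p,"w1",(150,60,550,360),2)
```

```text
[ 0.529  -0.2086  0.3103] [[-0.9677  0.2522  0.0012]
 [ 0.2522  0.9677 -0.0042]
 [-0.0022 -0.0038 -1.    ]] [ 0.3837  0.5292 -0.1504  1.649   0.0965  0.9683  1.5148]
red 0.205 343 [ 528.2 -202.8] [ 8.2 35.5] 75.88572692871094 0.21427431171031341 stand [ -1.7527  62.4682 214.2743] [-18.2249  57.8924 205.1655] [ 17.275   66.1257 216.3486]
red 0.19 25 [ 526.9 -206.4] [ 7.3 36.7] 63.689186096191406 0.1989223897338236 stand [-17.8982  61.795  198.9224] [-18.0806  57.8967 191.5345] [ 17.8146  65.6038 204.9555]
red 0.155 252 [ 528.3 -201.9] [12.7 76.9] 76.38172149658203 0.16852083875882837 stand [-25.387   60.4146 168.5208] [-39.0208  56.2449 155.4129] [ 37.8184  69.1668 184.3362]
cap 389 [ 513.7 -261. ] [25.9 28.5] 76.3252944946289 0.17310807077797202
15 83 [341.7501 354.3204] x -9.937164626928736 9.720997060474309
19 416 [338.3229 355.226 ] x -9.93779299345467 9.953340495577446
23 1146 [362.9834 382.4006] x -9.954540925501927 9.96691133343696
27 690 [351.9543 382.667 ] x -9.959840739217896 9.931463203558716
31 727 [330.8014 353.1216] x -8.25258296638324 9.991326633367601
35 27 [160.5859 1
[... 482 characters left out ...]
64798 3.0105315187888024
75 24 [158.5959 159.5943] x -2.406820439334698 2.995306520686065
79 294 [322.5008 331.5084] x -7.453516388167993 9.982087137091925
83 572 [336.1466 353.5099] x -7.779978024089519 9.986762633651441
87 1388 [368.1507 384.0762] x -9.999369019982439 9.989373514463034
91 421 [338.7097 354.9694] x -9.289658879332025 3.421675410452399
95 310 [343.4214 355.0545] x -9.16641532563891 3.6427702456153974
99 42 [176.0705 350.2113] x -8.4137295349007 3.2609990961410253
103 16 [176.8069 177.9739] x -2.796398550272238 2.8818135066454684
hook_mount [277.6, 184.5] 0.76
gauge_eye [294.8, 3.8] 0.94
gauge_eye [156.4, 207.5] 0.64
gauge_tab [322.9, 189.8] 0.69
gauge_tab [139.1, 215.0] 0.57
```

View pics/w1.png

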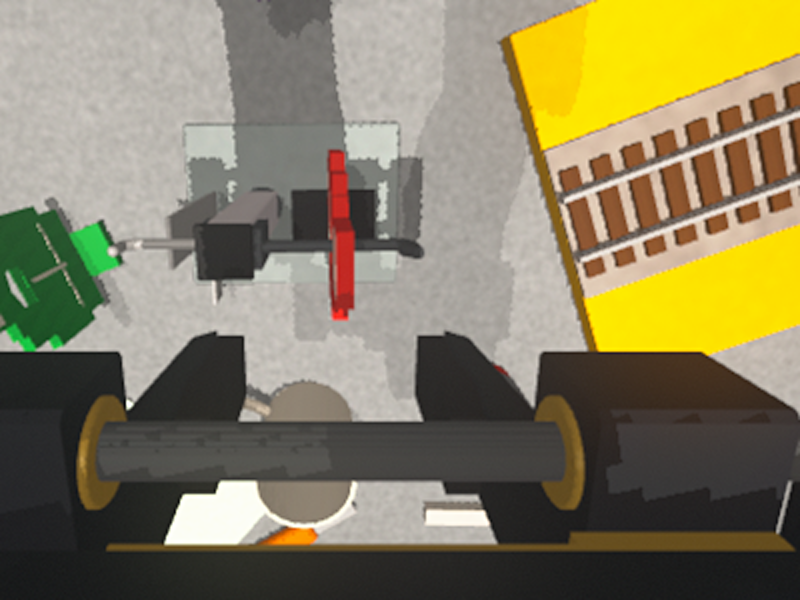

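The wrist crop shows the red tab at (345,270), the hook running right to the nose at (415,250), and the post cap at (230,250). The hook droops about 0.045 rad. Going down over the tab.

Emit:
{"method": "step_arm", "body": {
  "xyz": [
    [0.11,0.28,0],
    [0.11,0.29,2.0],
    [0,0,2.5],
    [0,0,2.5],
    [0,0,2.5],
    [0,0,2.0],
    [0,0,1.1],
    [0,0,0]
  ],
  "angular": [
    [-0.004,0,-0.008],
    [0,0,0],
    [0,0,0],
    [0,0,0],
    [0,0,0],
    [0,0,0],
    [0,0,0],
    [0,0,0]
  ],
  "claw": [0.3,0.3,0.3,0.3,0.3,0.3,0.3,0.3]
}}

```text
time: 4.7
tool_pos: [0.527, -0.1937, 0.1838]
tcp_rot: [0.118, 0.993, 0.002, -0.001]
wrist_force: [-0.3, -0.1, 0.3]
gripper_width: 0.031
grasp_force: 0.0
```

Run:
```python
from h import *
np.set_printoptions(precision=4,suppress=True)
s=readout.sense();p=eyes.grab_frame("wrist");print(s["tool_pos"],R.from_quat(s["tcp_rot"]).as_matrix(),s["wrist_force"])
v,u=np.mgrid[0:400,0:640]; X=pts(p,u,v,s); z=X[...,2]; im=p["pixels"].astype(int); ok=p["depth"]>0
Rm=R.from_quat(s["tcp_rot"]).as_matrix()
L=(X-s["tool_pos"])@Rm*1000
red=(im[...,0]>100)&(im[...,1]<70)&(im[...,2]<70)&ok
m=red&(z>.19)&(z<.225)&(abs(L[...,0])<40)&(abs(L[...,1])<30)
print("tab in tool",m.sum(),np.median(L[m],0),L[m].min(0),L[m].max(0),np.percentile(z[m],[50,95]))
g=ok&~red&(z>.15)&(z<.19)&(abs(L[...,0])<8)&(L[...,1]>5)&(L[...,1]<60)&(im.max(-1)-im.min(-1)<40)
for y in range(5,60,4):
    k=g&(abs(L[...,1]-y)<2)
    if k.sum()>3: print(y,k.sum(),np.percentile(z[k],[10,50,90]),L[k][:,0].min(),L[k][:,0].max())
save(p,"w2",(150,60,550,360),2)
```

```text
[ 0.527  -0.1937  0.1838] [[-0.972   0.235  -0.0015]
 [ 0.235   0.972   0.0051]
 [ 0.0026  0.0046 -1.    ]] [-0.2766 -0.0663  0.2628]
tab in tool 936 [  9.7076  -7.9131 -30.1297] [-21.7093 -12.2674 -32.3195] [15.3946 -4.1554 -6.2564] [0.2139 0.2151]
5 30 [0.1563 0.1583 0.1595] -6.75438513623949 -1.1489430453581062
9 60 [0.1564 0.1583 0.1592] -6.953377845494408 -0.7436998268806766
13 69 [0.1563 0.158  0.1847] -7.149351405505851 7.004130645859789
17 69 [0.1567 0.1586 0.1878] -7.32031586882917 7.865593126045908
21 6 [0.1548 0.1553 0.156 ] -1.7268414222244184 -1.184014579737097
```

View pics/w2.png

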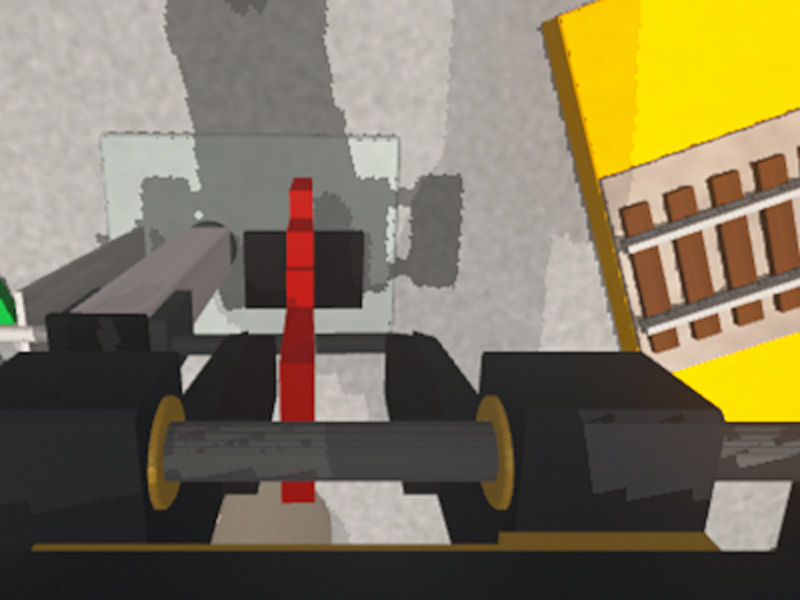

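The crop shows the tab between the fingers, about 8 mm off centre towards the left finger. Centring, then closing.

Emit:
{"method": "step_arm", "body": {
  "xyz": [
    [-0.15,-0.4,0],
    [-0.2,-0.4,0],
    [0,0,0],
    [0,0,0],
    [0,0,0],
    [0,0,0],
    [0,0,0],
    [0,0,0]
  ],
  "angular": [
    [0.004,0,0.01],
    [0,0,0],
    [0,0,0],
    [0,0,0],
    [0,0,0],
    [0,0,0],
    [0,0,0],
    [0,0,0]
  ],
  "claw": [0.3,0.3,0.3,0.3,0.3,0.4,0.5,0.6]
}}

```text
time: 5.55
tool_pos: [0.5292, -0.2034, 0.1847]
tcp_rot: [0.124, 0.992, 0.0, -0.0]
wrist_force: [-0.2, -0.3, 0.1]
gripper_width: 0.0184
grasp_force: 0.0
```

```bash
cat > m.py <<'E'
from h import *
np.set_printoptions(precision=4,suppress=True)
def st():
    s=readout.sense();Rm=R.from_quat(s["tcp_rot"]).as_matrix()
    print("t",round(s["time"],2),"tcp",s["tool_pos"],"F",s["wrist_force"],"T",s["wrist_torque"],"w",s["gripper_width"],"g",s["grasp_force"]);print(Rm);print("q",s["qpos"]);return s,Rm
E
python3 - <<'E'
from m import *
s,Rm=st();p=eyes.grab_frame("wrist")
v,u=np.mgrid[0:400,0:640]; X=pts(p,u,v,s); z=X[...,2]; im=p["pixels"].astype(int); ok=p["depth"]>0
L=(X-s["tool_pos"])@Rm*1000
red=(im[...,0]>100)&(im[...,1]<70)&(im[...,2]<70)&ok
m=red&(z>.19)&(z<.225)&(abs(L[...,0])<40)&(abs(L[...,1])<30)
print("tab in tool",m.sum(),np.median(L[m],0),L[m].min(0),L[m].max(0))
E
```

```text
t 5.55 tcp [ 0.5292 -0.2034  0.1847] F [-0.2341 -0.2696  0.0603] T [ 0.0017 -0.0174 -0.0331] w 0.018372952354909326 g 0.0
[[-0.9693  0.2461 -0.0001]
 [ 0.2461  0.9693  0.0002]
 [ 0.0001  0.0001 -1.    ]]
q [ 0.3654  0.683  -0.134   1.8006  0.1365  0.667   1.4759]
tab in tool 926 [ 13.373    0.7825 -29.2695] [-17.1455  -3.6339 -31.2577] [19.5657  4.6751 -5.3625]
```

Emit:
{"method": "step_arm", "body": {
  "xyz": [
    [0,0,0],
    [0,0,0],
    [0,0,0],
    [0,0,0],
    [0,0,0],
    [0,0,0],
    [0,0,0],
    [0,0,0]
  ],
  "angular": [
    [0,0,0],
    [0,0,0],
    [0,0,0],
    [0,0,0],
    [0,0,0],
    [0,0,0],
    [0,0,0],
    [0,0,0]
  ],
  "claw": [0.75,0.85,1,1,1,1,1,1]
}}

```text
time: 6.4
tool_pos: [0.5292, -0.2035, 0.1847]
tcp_rot: [0.124, 0.992, 0.0, 0.0]
wrist_force: [-0.1, 0.5, -0.5]
gripper_width: 0.0078
grasp_force: 29.9
```

```bash
python3 -c "
from m import *
st()"
```

```text
t 6.4 tcp [ 0.5292 -0.2035  0.1847] F [-0.0529  0.5213 -0.4902] T [ 0.0201 -0.0084  0.0359] w 0.007820771309642652 g 29.90363863762468
[[-0.9692  0.2461  0.0001]
 [ 0.2461  0.9692  0.0001]
 [-0.      0.0002 -1.    ]]
q [ 0.3654  0.683  -0.134   1.8005  0.1365  0.667   1.4759]
```

Gripped (7.8 mm, 30 N). One look at the nose from three cameras, with the drawn hook projected onto it.

```bash
cat >> m.py <<'E'
EY=np.array([.2445,.9697,0]);EX=np.array([.9697,-.2445,0]);EZ=np.array([0,0,1.])
def hook(dy,psi):
    t=np.linspace(0,np.pi/2,6)
    P=[[y,0] for y in (20,30,40,50,60,70,80,88.5)]+[[88.5+8*np.sin(a),8-8*np.cos(a)] for a in t]+[[96.5,20],[90.5,14]]
    P=np.array(P);P[:,0]+=dy; c,s=np.cos(psi),np.sin(psi)
    return np.stack([P[:,0]*c-P[:,1]*s,P[:,0]*s+P[:,1]*c],-1)/1000
def world(P,o): return o[None]+P[:,:1]*EY+P[:,1:]*EZ
E
python3 - <<'E'
from m import *
s=readout.sense(); o=np.array([.5135,-.262,.160]); out=[]
for n in["scene","top","wrist"]:
    p=eyes.grab_frame(n); ss=s if n=="wrist" else None
    np.savez(f"{n}.npz",**{k:np.array(x) for k,x in p.items()})
    c=proj(p,world(hook(0,-.045),o)[-2:-1],ss)[0]; print(n,c)
    k=7 if n!="wrist" else 4; hw=36 if n!="wrist" else 63
    u0=int(np.clip(c[0]-hw,0,640-2*hw));v0=int(np.clip(c[1]-hw,0,400-2*hw))
    im=cv2.resize(np.ascontiguousarray(p["pixels"][v0:v0+2*hw,u0:u0+2*hw,::-1]),(504,504)[:2],interpolation=cv2.INTER_CUBIC)
    im=cv2.resize(im,(400,400)); K=400/(2*hw)
    for dy,col in((0,(0,255,0)),(5,(255,255,0))):
        q=(proj(p,world(hook(dy,-.045),o),ss)-[u0,v0]+.5)*K
        for a in q: cv2.circle(im,tuple(int(x) for x in a),2,col,-1)
    out.append(im); print(u0,v0,K)
cv2.imwrite("pics/n3.png",cv2.resize(np.hstack(out[:2]),(800,400)));cv2.imwrite("pics/n4.png",out[2])
E
```

```text
scene [300.0127 198.364 ]
264 162 5.555555555555555
top [350.9274 191.1319]
314 155 5.555555555555555
wrist [376.663  235.1018]
313 172 3.1746031746031744
```

View pics/n3.png

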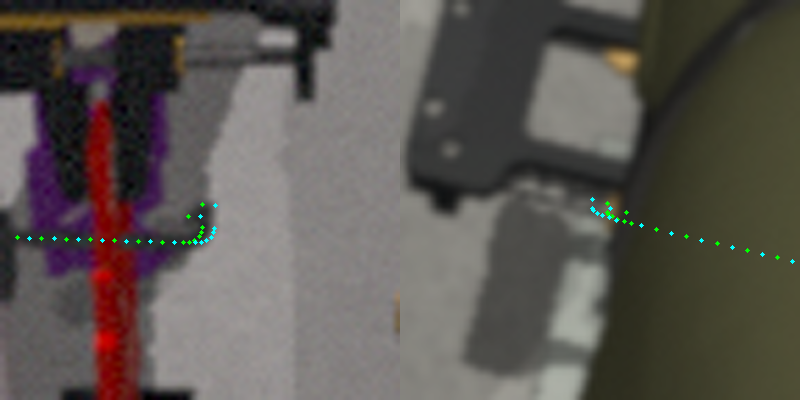

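View pics/n4.png

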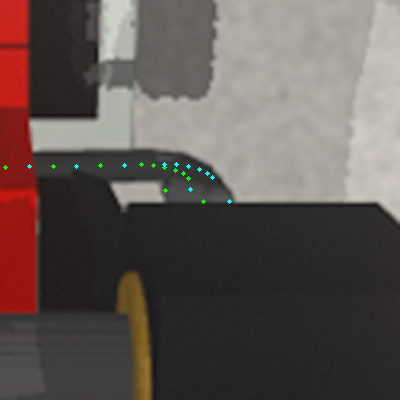

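Scene shows the nose near (302,200), and the wrist crop shows the hook's corner and barb just past the right finger. They suggest dy of about 3–4 mm. Fitting it from the wrist depth.

Run:
```python
from m import *
from scipy.optimize import least_squares
s=readout.sense(); p=dict(np.load("wrist.npz"))
v,u=np.mgrid[0:400,0:640]; X=pts(p,u,v,s); T=s["tool_pos"]
Y=(X-T)@EY*1000; Xx=(X-T)@EX*1000; Z=X[...,2]*1000; im=p["pixels"].astype(int)
m=(p["depth"]>0)&(abs(Xx)<12)&(Y>6)&(Y<50)&(Z>145)&(Z<190)&(im.max(-1)-im.min(-1)<40)&(v<236)
# exclude finger: keep points
for y in range(6,50,2):
    k=m&(abs(Y-y)<1)
    if k.sum()>2: print(y,k.sum(),"Z",np.percentile(Z[k],[5,50,95]),"X",np.percentile(Xx[k],[2,50,98]))
S=np.stack([Y[m],Z[m],Xx[m]],-1)
S=S[(S[:,0]>8)]
def poly(dy,psi,zr,yp): # yp: TCP y from post axis
    P=hook(dy,psi)*1000; return np.stack([P[:,0]-yp,P[:,1]+zr],-1)
def dist(S,P,x0):
    d=[]
    for a,b in zip(P[:-1],P[1:]):
        t=np.clip(((S[:,:2]-a)@(b-a))/((b-a)@(b-a)),0,1); d.append(np.hypot(np.linalg.norm(S[:,:2]-a-t[:,None]*(b-a),axis=1),S[:,2]-x0))
    return np.min(d,0)
f=lambda q:dist(S,poly(q[0],q[1],q[2],61.),q[3])-3.5
for psi0 in(-.045,-.02):
    r=least_squares(f,[3,psi0,160,0],loss="soft_l1",f_scale=.5); print(r.x,r.cost,len(S),np.std(r.fun))
for psi in(-.05,-.04,-.03):
    r=least_squares(lambda q:f([q[0],psi,q[1],q[2]]),[3,160,0],loss="soft_l1",f_scale=.5); print(psi,r.x,r.cost)
```

```text
6 16 Z [156.2975 171.8973 189.7275] X [-9.0284 -6.0839 -0.043 ]
8 42 Z [156.9082 159.1791 188.4225] X [-8.9043 -3.4367  0.4186]
10 40 Z [156.6003 159.7083 189.4107] X [-9.3838 -3.1859  0.138 ]
12 43 Z [157.0356 159.0996 189.1946] X [-10.5372  -3.1204   0.4295]
14 28 Z [156.3134 158.6137 188.9172] X [-10.6129  -3.0672   0.2099]
16 26 Z [156.0277 158.4151 188.8379] X [-10.4637  -2.8011  -0.1687]
18 27 Z [156.0526 158.2737 159.4767] X [-3.4934 -1.8678  0.3334]
20 26 Z [156.4859 158.1876 158.8462] X [-3.6242 -1.5411  1.4478]
22 33 Z [154.4997 157.9788 159.2138] X [-3.6211 -1.3179  2.4299]
24 34 Z [154.9196 157.5243 158.6873] X [-3.664  -1.4287  2.6814]
26 34 Z [154.8475 157.97   159.0151] X [-3.6484 -1.5656  2.3423]
28 32 Z [154.4226 157.5813 158.8299] X [-3.5809 -1.3997  2.6779]
30 52 Z [155.1893 158.6198 170.9791] X [-3.5813 -1.2123  2.6389]
32 62 Z [157.0004 169.2228 172.5221] X [-3.686  -1.7278  1.7132]
34 55 Z [157.3711 170.1338 174.016 ] X [-3.3551 -2.1652  0.0175]
36 61 Z [158.0035 165.8132 175.8429] X [-3.7061 -2.7202 -0.7785]
38 51 Z [161.5487 170.7607 177.2314] X [-3.9322 -3.2893 -1.4935]
40 33 Z [164.6196 174.5804 177.1455] X [-3.8441 -3.2031 -1.5692]
42 7 Z [168.4638 175.2145 176.6728] X [-2.9417 -2.504  -0.9066]<stdin>:18: RuntimeWarning: invalid value encountered in divide
Traceback (most recent call last):
ValueError: Residuals are not finite in the initial point.
```

```bash
sed -i 's/t=np.linspace(0,np.pi\/2,6)/t=np.linspace(.2,np.pi\/2,6)/' m.py
cat > fit.py <<'E'
from m import *
from scipy.optimize import least_squares
s=readout.sense(); p=dict(np.load("wrist.npz"))
v,u=np.mgrid[0:400,0:640]; X=pts(p,u,v,s); T=s["tool_pos"]
Y=(X-T)@EY*1000; Xx=(X-T)@EX*1000; Z=X[...,2]*1000; im=p["pixels"].astype(int)
m=(p["depth"]>0)&(abs(Xx)<5)&(Y>17)&(Y<50)&(Z>145)&(Z<190)&(im.max(-1)-im.min(-1)<40)&(v<236)
S=np.stack([Y[m],Z[m],Xx[m]],-1)
def poly(dy,psi,zr,yp):
    P=hook(dy,psi)*1000; return np.stack([P[:,0]-yp,P[:,1]+zr],-1)
def dist(S,P,x0):
    d=[]
    for a,b in zip(P[:-1],P[1:]):
        t=np.clip(((S[:,:2]-a)@(b-a))/((b-a)@(b-a)),0,1); d.append(np.hypot(np.linalg.norm(S[:,:2]-a-t[:,None]*(b-a),axis=1),S[:,2]-x0))
    return np.min(d,0)
f=lambda q:dist(S,poly(q[0],q[1],q[2],61.),q[3])-3.5
r=least_squares(f,[3,-.04,160,0],loss="soft_l1",f_scale=.5); print(r.x,r.cost,len(S),np.std(r.fun))
for psi in(-.05,-.04,-.03):
    r=least_squares(lambda q:f([q[0],psi,q[1],q[2]]),[3,160,0],loss="soft_l1",f_scale=.5); print(psi,r.x,r.cost)
E
python3 fit.py
```

```text
[  2.7327  -0.0626 160.5158  -0.0794] 44.328129035314305 507 0.5126857107354111
-0.05 [  2.8817 159.4081  -0.0754] 44.64746727635383
-0.04 [  3.0118 158.534   -0.0712] 45.326201123323344
-0.03 [  3.1601 157.6635  -0.0675] 46.35229167752344
```

```bash
cat > plan.py <<'E'
import numpy as np
# hook frame, mm; origin = shank centre at TCP0's y; hole centre = apex-9.75 along a
PSI=-.048; NOSE=38.4; AZ=24.5; Z0=184.7-AZ-3.73
t=np.linspace(0,np.pi/2,40)
W=np.vstack([np.stack([np.linspace(-60,NOSE-8,300),0*np.linspace(0,1,300)],-1),
 np.stack([NOSE-8+8*np.sin(t),8-8*np.cos(t)],-1),np.stack([NOSE+0*np.linspace(8,20,40),np.linspace(8,20,40)],-1),
 np.stack([np.linspace(NOSE,NOSE-6,30),np.linspace(20,14,30)],-1)])
def av(th): return np.array([-np.sin(th),np.cos(th)]),np.array([np.cos(th),np.sin(th)])
def clear(c,th):
    a,n=av(th); A=(W-c)@a; N=(W-c)@n
    dn=np.maximum(abs(N)-4,0)
    up=np.hypot(dn,np.maximum(9.75-A,0))-3.73; lo=np.hypot(dn,np.maximum(A+9.75,0))-3.5
    return up[(A<30)].min(),lo.min()
def best(n0,th,a_rng):
    a,n=av(th); L=[]
    for x in a_rng:
        c=n0*n+x*a; L.append((min(clear(c,th)),x))
    return max(L)
def tcp(c,th):  # world-ish (Y rel TCP0, Z) and absolute lean
    a,n=av(th); p=c+a*(9.75+AZ); c_,s_=np.cos(PSI),np.sin(PSI)
    return np.array([p[0]*c_-p[1]*s_, p[0]*s_+p[1]*c_+Z0]), th+PSI
def rows(wps):  # list of (Y,Z,lean) -> tool dy,dz in cm, dang
    out=[]
    for (P,l),(Q,m) in zip(wps[:-1],wps[1:]):
        a,n=av(l); d=(Q-P)/10; out.append((round(d@n,3),round(-d@a,3),round(-(m-l),4)))
    return out
if __name__=="__main__":
    wp=[(np.array([0,184.7]),0.)]
    print(tcp(np.array([0,3.73-9.75]),-PSI))
    H=18
    seq=[(np.array([0,0.]),.048),(np.array([H/2,0.]),.048),(np.array([H,0.]),.048)]
    for th in np.linspace(.048,.78,13)[1:]:
        b=max((min(clear(np.array([H,z]),th)),z) for z in np.linspace(-3,3,61)); seq.append((np.array([H,b[1]]),th))
    last=seq[-1][0]; a,n=av(.78); n0=last@n; x=last@a
    for nn in np.arange(np.ceil(n0)+1,52,2):
        if nn<47: m,x=best(nn,.78,np.arange(x-4,x+4,.05))
        seq.append((nn*n+x*a,.78))
    for c,th in seq: wp.append(tcp(c,th))
    rw=rows(wp)
    for (c,th),w,r in zip(seq,wp[1:],rw):
        l=w[1]; a,n=av(l); P=w[0]
        cor=P+63.7*a-93.5*n
        post=[]
        for yp in(-13-61,13-61,-50-61):
            f=P+63.7*a; tt=(f[0]-yp)/n[0]; post.append(round((f-tt*n)[1],0) if tt<93.5 else None)
        print("th %.3f c %s n %.1f a %.2f clr %s | TCP %s lean %.3f row %s post %s"%(th,np.round(c,1),c@av(th)[1],c@av(th)[0],np.round(clear(c,th),2),np.round(w[0],1),l,r,post))
E
python3 plan.py
```

```text
(array([ -0.28884905, 184.70693371]), 0.0)
th 0.048 c [0. 0.] n 0.0 a 0.00 clr [5.82 6.05] | TCP [  0.  190.7] lean 0.000 row (np.float64(0.0), np.float64(-0.602), -0.0) post [np.float64(254.0), np.float64(254.0), None]
th 0.048 c [9. 0.] n 9.0 a -0.43 clr [5.82 6.05] | TCP [  9.  190.3] lean 0.000 row (np.float64(0.899), np.float64(0.043), -0.0) post [np.float64(254.0), np.float64(254.0), None]
th 0.048 c [18.  0.] n 18.0 a -0.86 clr [5.82 6.05] | TCP [ 18.  189.9] lean 0.000 row (np.float64(0.899), np.float64(0.043), -0.0) post [np.float64(254.0), np.float64(254.0), None]
th 0.109 c [18.   0.1] n 17.9 a -1.86 clr [5.63 5.66] | TCP [ 15.9 189.9] lean 0.061 row (np.float64(-0.208), np.float64(-0.004), np.float64(-0.061)) post [np.float64(248.0), np.float64(250.0), None]
th 0.170 c [18.   0.1] n 17.8 a -2.95 clr [5.3  5.33] | TCP [ 13.8 189.7] lean 0.122 row (np.float64(-0.209), np.float64(0.006), np.float64(-0.061)) post [np.float64(243.0), np.float64(246.0), None]
th 0.231 c [18.   0.1] n 17.5 a -4.02 clr [4.95 4.98] | TCP [ 11.8 189.4] lean 0.183 row (np.float64(-0.209), np.float64
[... 4750 characters left out ...]
 a -14.94 clr [3.87 3.9 ] | TCP [ 19.8 200.2] lean 0.732 row (np.float64(0.2), np.float64(-0.08), -0.0) post [np.float64(202.0), np.float64(225.0), None]
th 0.780 c [42.6 22.3] n 46.0 a -14.09 clr [4.74 4.72] | TCP [ 20.7 202.2] lean 0.732 row (np.float64(0.2), np.float64(-0.085), -0.0) post [np.float64(203.0), np.float64(226.0), None]
th 0.780 c [44.  23.7] n 48.0 a -14.09 clr [5.12 6.15] | TCP [ 22.2 203.5] lean 0.732 row (np.float64(0.2), np.float64(0.0), -0.0) post [np.float64(203.0), np.float64(226.0), None]
th 0.780 c [45.5 25.1] n 50.0 a -14.09 clr [5.91 7.57] | TCP [ 23.7 204.9] lean 0.732 row (np.float64(0.2), np.float64(-0.0), -0.0) post [np.float64(203.0), np.float64(226.0), None]
```

Emit:
{"method": "step_arm", "body": {
  "xyz": [
    [0,0,-0.15],
    [0,0,-0.2],
    [0,0,-0.25],
    [0,0.35,0.02],
    [0,0.45,0.02],
    [0,0.5,0.02],
    [0,0.5,0.02],
    [0,0,0]
  ],
  "angular": [
    [0,0,0],
    [0,0,0],
    [0,0,0],
    [0,0,0],
    [0,0,0],
    [0,0,0],
    [0,0,0],
    [0,0,0]
  ],
  "claw": [1,1,1,1,1,1,1,1]
}}

```text
time: 7.35
tool_pos: [0.534, -0.1846, 0.1898]
tcp_rot: [0.123, 0.992, 0.0, 0.0]
wrist_force: [0.1, 0.3, -2.7]
gripper_width: 0.0078
grasp_force: 29.9
```

```bash
cat >> m.py <<'E'
T0=np.array([.5292,-.2035,.1847])
def st2(tg=None):
    s,Rm=st(); d=(s["tool_pos"]-T0)*1000
    Y,X,Z=d@EY,d@EX,s["tool_pos"][2]*1000; z=Rm[:,2]; lean=np.arctan2(z@EY,-z[2])
    print("Y %.2f X %.2f Z %.2f lean %.4f  zx %.4f yx %.4f"%(Y,X,Z,lean,z@EX,Rm[:,1]@EX))
    F=s["wrist_force"]; a=np.array([-np.sin(lean),np.cos(lean)]);n=np.array([np.cos(lean),np.sin(lean)])
    print("Fn %.2f Fa %.2f Fx %.2f"%(F@EY*n[0]+F[2]*n[1],F@EY*a[0]+F[2]*a[1],F@EX))
    from plan import PSI,Z0,AZ
    p=np.array([Y,Z-Z0]); c,q=np.cos(PSI),np.sin(PSI); h=np.array([p[0]*c+p[1]*q,-p[0]*q+p[1]*c])
    th=lean-PSI;ah=np.array([-np.sin(th),np.cos(th)]);nh=np.array([np.cos(th),np.sin(th)])
    cc=h-ah*(9.75+AZ); from plan import clear
    print("hole c",cc,"n %.2f a %.2f th %.3f clr"%(cc@nh,cc@ah,th),clear(cc,th))
    return s,Rm
E
python3 -c "
from m import *
st2()"
```

```text
t 7.35 tcp [ 0.534  -0.1846  0.1898] F [ 0.1445  0.3251 -2.6747] T [ 0.0145 -0.045  -0.0089] w 0.00783540724447679 g 29.909392873523757
[[-0.9697  0.2444  0.0001]
 [ 0.2444  0.9697  0.001 ]
 [ 0.0001  0.001  -1.    ]]
q [ 0.331   0.6735 -0.1329  1.8017  0.1311  0.675   1.4482]
Y 19.51 X 0.07 Z 189.80 lean 0.0010  zx -0.0001 yx -0.0001
Fn 0.35 Fa -2.67 Fx 0.06
hole c [19.5628  0.019 ] n 19.54 a -0.94 th 0.049 clr (np.float64(5.776156933707549), np.float64(6.023538217096389))
```

Emit:
{"method": "step_arm", "body": {
  "xyz": [
    [0,-0.273,0.0],
    [0,-0.273,0.01],
    [0,-0.273,0.01],
    [0,-0.273,0.01],
    [0,-0.273,0.01],
    [0,-0.273,0.01],
    [0,-0.273,0.01],
    [0,0,0]
  ],
  "angular": [
    [-0.08,0,0],
    [-0.08,0,0],
    [-0.08,0,0],
    [-0.08,0,0],
    [-0.08,0,0],
    [-0.08,0,0],
    [-0.08,0,0],
    [0,0,0]
  ],
  "claw": [1,1,1,1,1,1,1,1]
}}

```text
time: 8.15
tool_pos: [0.5277, -0.2085, 0.1826]
tcp_rot: [0.123, 0.953, 0.273, 0.034]
wrist_force: [-0.4, -1.5, -2.5]
gripper_width: 0.0076
grasp_force: 30.0
```

```bash
python3 -c "
from m import *
st2()"
```

```text
t 8.15 tcp [ 0.5277 -0.2085  0.1826] F [-0.4223 -1.4503 -2.535 ] T [-1.1384  0.3789  0.0886] w 0.007591668468530571 g 29.98967889812775
[[-0.9674  0.216   0.1325]
 [ 0.2534  0.8201  0.513 ]
 [ 0.0022  0.5299 -0.8481]]
q [ 0.8879  0.8583 -0.5555  1.6815 -0.1814  0.8238  1.9213]
Y -5.17 X -0.23 Z 182.56 lean 0.5585  zx 0.0031 yx 0.0090
Fn -2.62 Fa -1.35 Fx -0.05
hole c [13.1086 -2.3339] n 9.44 a -9.39 th 0.606 clr (np.float64(-0.32979644372396155), np.float64(4.565474888998214))
```

```bash
python3 -c "
from m import *
for i in range(3):
    eyes.grab_frame('scene'); s,_=st2()
    print('dq',s['joint_velocities'])
" | grep -v '^\[\|^ \['
```

```text
t 8.2 tcp [ 0.5284 -0.2062  0.1836] F [ 0.1409  0.2298 -2.3121] T [-0.8385  0.1762  0.0307] w 0.007489692918581138 g 29.97564217017498
q [ 0.8848  0.8563 -0.5568  1.6826 -0.1813  0.8233  1.9201]
Y -2.83 X -0.07 Z 183.61 lean 0.5581  zx 0.0022 yx 0.0058
Fn -1.01 Fa -2.10 Fx 0.08
hole c [15.3866 -1.1798] n 11.97 a -9.74 th 0.606 clr (np.float64(0.8248006014810945), np.float64(3.415404063476018))
dq [-0.0532 -0.0339 -0.0303  0.0208 -0.0054 -0.0013 -0.0085]
t 8.25 tcp [ 0.529  -0.2042  0.1845] F [ 0.6403  0.7727 -1.9123] T [-0.7578  0.2237 -0.0348] w 0.007766544610037645 g 29.97341783484444
q [ 0.8826  0.8549 -0.5582  1.6834 -0.1817  0.8233  1.92  ]
Y -0.76 X -0.01 Z 184.50 lean 0.5586  zx 0.0013 yx 0.0027
Fn -0.25 Fa -2.10 Fx 0.43
hole c [17.4165 -0.1782] n 14.21 a -10.07 th 0.607 clr (np.float64(1.822457845030192), np.float64(2.4092404605722937))
dq [-0.0379 -0.0208 -0.0248  0.0151 -0.0089  0.0027  0.0022]
t 8.3 tcp [ 0.5294 -0.203   0.1851] F [-0.018   0.7423 -2.3817] T [-0.735   0.1729  0.0217] w 0.007624478026949527 g 29.972610612167045
q [ 0.8811  0.854  -0.559   1.6838 -0.1819  0.8234  1.9202]
Y 0.55 X 0.03 Z 185.11 lean 0.5589  zx 0.0006 yx 0.0004
Fn -0.66 Fa -2.40 Fx -0.20
hole c [18.7126  0.5027] n 15.66 a -10.26 th 0.607 clr (np.float64(2.5003084858441045), np.float64(1.726315267526422))
dq [-0.0224 -0.0138 -0.0127  0.0043 -0.0031  0.004   0.0029]
```

Run:
```python
from plan import *
c_,s_=np.cos(PSI),np.sin(PSI)
def chk(Y,Z,l):
    p=np.array([Y,Z-Z0]); h=np.array([p[0]*c_+p[1]*s_,-p[0]*s_+p[1]*c_]); th=l-PSI; a,n=av(th); return np.round(clear(h-a*(9.75+AZ),th),2)
A=np.array([1,185.3,.559]);B=np.array([7.3,182.9,.732])
for t in np.linspace(0,1,6): print(chk(*(A+t*(B-A))))
```

```text
[2.71 1.51]
[2.67 0.93]
[2.66 0.56]
[2.68 0.64]
[2.72 1.15]
[2.79 2.03]
```

Emit:
{"method": "step_arm", "body": {
  "xyz": [
    [0,0.06,0.18],
    [0,0.07,0.13],
    [0,0.07,0.1],
    [0,0.08,0.08],
    [0,0.08,0.08],
    [0,0,0],
    [0,0,0],
    [0,0,0]
  ],
  "angular": [
    [-0.034,0,0],
    [-0.035,0,0],
    [-0.035,0,0],
    [-0.035,0,0],
    [-0.035,0,0],
    [0,0,0],
    [0,0,0],
    [0,0,0]
  ],
  "claw": [1,1,1,1,1,1,1,1]
}}

```text
time: 9.1
tool_pos: [0.5309, -0.1974, 0.1826]
tcp_rot: [0.115, 0.926, 0.356, 0.045]
wrist_force: [0.8, -0.3, -2.1]
gripper_width: 0.0074
grasp_force: 30.0
```

```bash
python3 -c "
from m import *
st2()
eyes.grab_frame('scene'); st2()
" | grep -v '^\[\|^ \['
```

```text
t 9.1 tcp [ 0.5309 -0.1974  0.1826] F [ 0.8493 -0.2646 -2.1186] T [-1.0444  0.2439  0.074 ] w 0.0073549685165393225 g 29.97498867509421
q [ 0.978   0.9475 -0.6484  1.6463 -0.25    0.8856  2.0085]
Y 6.36 X 0.12 Z 182.60 lean 0.7342  zx 0.0012 yx 0.0007
Fn -1.46 Fa -1.54 Fx 0.89
hole c [29.2417  2.1065] n 22.23 a -19.12 th 0.782 clr (np.float64(2.473258407803464), np.float64(1.6533781990931695))
t 9.15 tcp [ 0.5309 -0.1973  0.1827] F [ 0.3766 -0.4539 -1.5525] T [-1.0435  0.2673  0.0346] w 0.007788715807171398 g 29.975065610487945
q [ 0.9778  0.9473 -0.6483  1.6463 -0.25    0.8855  2.0085]
Y 6.40 X 0.15 Z 182.68 lean 0.7340  zx 0.0012 yx 0.0004
Fn -1.30 Fa -0.92 Fx 0.48
hole c [29.2671  2.1897] n 22.31 a -19.07 th 0.782 clr (np.float64(2.5587067491311584), np.float64(1.606234676090061))
```

Emit:
{"method": "step_arm", "body": {
  "xyz": [
    [0,0.09,0],
    [0,0.08,0],
    [0,0,-0.05],
    [0,0,-0.05],
    [0,0,-0.02],
    [0,0,0],
    [0,0,0],
    [0,0,0]
  ],
  "angular": [
    [0,0,0],
    [0,0,0],
    [0,0,0],
    [0,0,0],
    [0,0,0],
    [0,0,0],
    [0,0,0],
    [0,0,0]
  ],
  "claw": [1,1,1,1,1,1,1,1]
}}

```text
time: 9.95
tool_pos: [0.5308, -0.1973, 0.1843]
tcp_rot: [0.116, 0.926, 0.356, 0.045]
wrist_force: [1.1, -0.5, -2.7]
gripper_width: 0.0079
grasp_force: 30.0
```

```bash
cat > q.py <<'E'
from m import *
import io,contextlib
st2()
with contextlib.redirect_stdout(io.StringIO()):
    Fs=[]
    for i in range(3):
        eyes.grab_frame('scene'); s=readout.sense(); Fs.append(s["wrist_force"])
print("meanF",np.mean(Fs,0)); st2()
E
python3 q.py | grep -v '^\[\|^ \[\|^q'
```

```text
t 9.95 tcp [ 0.5308 -0.1973  0.1843] F [ 1.1161 -0.5385 -2.7198] T [-1.0021  0.2717  0.0232] w 0.007886275777930574 g 29.975273314048536
Y 6.43 X -0.00 Z 184.31 lean 0.7342  zx 0.0012 yx 0.0014
Fn -2.01 Fa -1.85 Fx 1.21
hole c [29.2265  3.8215] n 23.43 a -17.89 th 0.782 clr (np.float64(3.4913596487556373), np.float64(0.3882874712151514))
meanF [ 0.2106  0.5877 -1.8483]
t 10.1 tcp [ 0.5308 -0.1972  0.1843] F [ 0.3696  0.7033 -1.7094] T [-0.954   0.258   0.0116] w 0.007529870746654637 g 29.975188573007472
Y 6.45 X -0.02 Z 184.29 lean 0.7342  zx 0.0011 yx 0.0014
Fn -0.57 Fa -1.79 Fx 0.19
hole c [29.2459  3.8056] n 23.43 a -17.91 th 0.782 clr (np.float64(3.4731810513156796), np.float64(0.41318101168186594))
```

Emit:
{"method": "step_arm", "body": {
  "xyz": [
    [0,0,-0.03],
    [0,0,-0.03],
    [0,0,0],
    [0,0,0],
    [0,0,0],
    [0,0,0],
    [0,0,0],
    [0,0,0]
  ],
  "angular": [
    [0,0,0],
    [0,0,0],
    [0,0,0],
    [0,0,0],
    [0,0,0],
    [0,0,0],
    [0,0,0],
    [0,0,0]
  ],
  "claw": [1,1,1,1,1,1,1,1]
}}

```text
time: 10.9
tool_pos: [0.5307, -0.1977, 0.1847]
tcp_rot: [0.116, 0.926, 0.356, 0.044]
wrist_force: [0.5, 1.1, -1.7]
gripper_width: 0.0074
grasp_force: 30.0
```

```bash
python3 q.py | grep -v '^\[\|^ \[\|^q'
```

```text
t 10.9 tcp [ 0.5307 -0.1977  0.1847] F [ 0.51    1.0996 -1.7245] T [-1.0173  0.24   -0.0074] w 0.0073775403063156405 g 29.975181031040847
Y 6.03 X -0.01 Z 184.75 lean 0.7341  zx 0.0011 yx 0.0014
Fn -0.27 Fa -2.08 Fx 0.23
hole c [28.8059  4.2367] n 23.42 a -17.30 th 0.782 clr (np.float64(3.8981284527047078), np.float64(-0.20260979932712164))
meanF [-0.5494  0.7153 -2.4166]
t 11.05 tcp [ 0.5307 -0.1976  0.1848] F [-0.7816  0.7615 -2.0333] T [-0.9752  0.2572 -0.0621] w 0.007837289133115311 g 29.975125584751368
Y 6.04 X -0.00 Z 184.77 lean 0.7341  zx 0.0012 yx 0.0013
Fn -0.96 Fa -1.88 Fx -0.94
hole c [28.8123  4.258 ] n 23.44 a -17.29 th 0.782 clr (np.float64(3.8914431069620767), np.float64(-0.21314048362267002))
```

Emit:
{"method": "step_arm", "body": {
  "xyz": [
    [0,0,-0.03],
    [0,0,-0.03],
    [0,0,0],
    [0,0,0],
    [0,0,0],
    [0,0,0],
    [0,0,0],
    [0,0,0]
  ],
  "angular": [
    [0,0,0],
    [0,0,0],
    [0,0,0],
    [0,0,0],
    [0,0,0],
    [0,0,0],
    [0,0,0],
    [0,0,0]
  ],
  "claw": [1,1,1,1,1,1,1,1]
}}

```text
time: 11.85
tool_pos: [0.5306, -0.198, 0.1852]
tcp_rot: [0.116, 0.926, 0.356, 0.044]
wrist_force: [-0.4, 0.6, -3.8]
gripper_width: 0.0078
grasp_force: 30.0
```

```bash
python3 q.py | grep -v '^\[\|^ \[\|^q'
```

```text
t 11.85 tcp [ 0.5306 -0.198   0.1852] F [-0.3574  0.5804 -3.7799] T [-0.9867  0.3412 -0.0225] w 0.007802583077976465 g 29.974442148813978
Y 5.69 X -0.04 Z 185.23 lean 0.7342  zx 0.0011 yx 0.0013
Fn -2.18 Fa -3.12 Fx -0.49
hole c [28.4421  4.6985] n 23.49 a -16.71 th 0.782 clr (np.float64(4.274205227143588), np.float64(-0.7868320781113969))
meanF [ 0.1851  1.1964 -2.9547]
t 12.0 tcp [ 0.5306 -0.198   0.1853] F [ 0.141   0.9698 -2.6181] T [-1.0038  0.208  -0.007 ] w 0.007699357635072319 g 29.97437007317785
Y 5.69 X -0.01 Z 185.25 lean 0.7342  zx 0.0011 yx 0.0013
Fn -1.03 Fa -2.60 Fx -0.10
hole c [28.4474  4.7271] n 23.51 a -16.70 th 0.782 clr (np.float64(4.270564227889306), np.float64(-0.8033654301098894))
```

Emit:
{"method": "step_arm", "body": {
  "xyz": [
    [0,0,-0.02],
    [0,0,-0.02],
    [0,0,0],
    [0,0,0],
    [0,0,0],
    [0,0,0],
    [0,0,0],
    [0,0,0]
  ],
  "angular": [
    [0,0,0],
    [0,0,0],
    [0,0,0],
    [0,0,0],
    [0,0,0],
    [0,0,0],
    [0,0,0],
    [0,0,0]
  ],
  "claw": [1,1,1,1,1,1,1,1]
}}

```text
time: 12.8
tool_pos: [0.5305, -0.1981, 0.1855]
tcp_rot: [0.116, 0.926, 0.356, 0.044]
wrist_force: [0.7, 1.7, -3.5]
gripper_width: 0.0077
grasp_force: 30.0
```

```bash
python3 q.py | grep -v '^\[\|^ \[\|^q'
```

```text
t 12.8 tcp [ 0.5305 -0.1981  0.1855] F [ 0.7113  1.745  -3.5029] T [-0.8749  0.2017 -0.0309] w 0.007742958670085585 g 29.972713091410697
Y 5.52 X -0.07 Z 185.52 lean 0.7344  zx 0.0009 yx 0.0013
Fn -0.96 Fa -3.85 Fx 0.26
hole c [28.2677  4.9927] n 23.57 a -16.39 th 0.782 clr (np.float64(4.470965441110634), np.float64(-1.1190474956047254))
meanF [ 0.5147  2.2682 -4.2296]
t 12.95 tcp [ 0.5305 -0.1981  0.1856] F [ 0.32    2.1464 -3.9377] T [-0.8495  0.1606  0.0302] w 0.008212404430710628 g 29.972637521568686
Y 5.50 X -0.07 Z 185.55 lean 0.7343  zx 0.0010 yx 0.0013
Fn -1.04 Fa -4.37 Fx -0.21
hole c [28.2441  5.021 ] n 23.57 a -16.35 th 0.782 clr (np.float64(4.496469716934049), np.float64(-1.1555692453699784))
```

Emit:
{"method": "step_arm", "body": {
  "xyz": [
    [0,0,0.06],
    [0,0,0.06],
    [0,0.06,0],
    [0,0.06,0],
    [0,0.06,0],
    [0,0.06,0],
    [0,0,0],
    [0,0,0]
  ],
  "angular": [
    [0,0,0],
    [0,0,0],
    [0,0,0],
    [0,0,0],
    [0,0,0],
    [0,0,0],
    [0,0,0],
    [0,0,0]
  ],
  "claw": [1,1,1,1,1,1,1,1]
}}

```text
time: 13.75
tool_pos: [0.5312, -0.1958, 0.1863]
tcp_rot: [0.116, 0.926, 0.356, 0.045]
wrist_force: [0.1, 0.5, -2.4]
gripper_width: 0.0078
grasp_force: 30.0
```

```bash
python3 q.py | grep -v '^\[\|^ \[\|^q'
```

```text
t 13.75 tcp [ 0.5312 -0.1958  0.1863] F [ 0.1338  0.4947 -2.4491] T [-1.0537  0.2579 -0.0152] w 0.00780905617170732 g 29.975147351506166
Y 7.92 X 0.04 Z 186.26 lean 0.7340  zx 0.0013 yx 0.0013
Fn -1.26 Fa -2.16 Fx 0.01
hole c [30.6202  5.8362] n 25.84 a -17.44 th 0.782 clr (np.float64(2.2914483232138427), np.float64(-0.05844573441868839))
meanF [ 0.2311  0.4782 -2.212 ]
t 13.9 tcp [ 0.5312 -0.1958  0.1862] F [ 0.3224  1.0435 -1.7448] T [-1.0227  0.2626 -0.0341] w 0.0076040954745736165 g 29.975250744028017
Y 7.92 X 0.02 Z 186.22 lean 0.7341  zx 0.0012 yx 0.0014
Fn -0.36 Fa -2.03 Fx 0.06
hole c [30.6216  5.795 ] n 25.81 a -17.47 th 0.782 clr (np.float64(2.2802156043943405), np.float64(-0.028328322139394402))
```

Emit:
{"method": "step_arm", "body": {
  "xyz": [
    [0,0.05,0.01],
    [0,0.05,0],
    [0,0.05,0],
    [0,0.05,0],
    [0,0,0],
    [0,0,0],
    [0,0,0],
    [0,0,0]
  ],
  "angular": [
    [0,0,0],
    [0,0,0],
    [0,0,0],
    [0,0,0],
    [0,0,0],
    [0,0,0],
    [0,0,0],
    [0,0,0]
  ],
  "claw": [1,1,1,1,1,1,1,1]
}}

```text
time: 14.7
tool_pos: [0.5315, -0.1943, 0.1875]
tcp_rot: [0.116, 0.926, 0.356, 0.044]
wrist_force: [-0.0, 0.0, -2.7]
gripper_width: 0.0076
grasp_force: 30.0
```

```bash
python3 q.py | grep -v '^\[\|^ \[\|^q'
```

```text
t 14.7 tcp [ 0.5315 -0.1943  0.1875] F [-0.0056  0.0408 -2.737 ] T [-1.0409  0.2676 -0.0418] w 0.0076179115226553944 g 29.975175659637898
Y 9.46 X -0.01 Z 187.47 lean 0.7341  zx 0.0012 yx 0.0014
Fn -1.81 Fa -2.06 Fx -0.02
hole c [32.0988  7.1245] n 27.79 a -17.57 th 0.782 clr (np.float64(1.4636335273258658), np.float64(0.06950785978225227))
meanF [-0.2756  0.0857 -2.6884]
t 14.85 tcp [ 0.5315 -0.1943  0.1875] F [-0.6005 -0.1265 -2.8717] T [-0.9885  0.2825 -0.0525] w 0.0076237939811799995 g 29.975196630111896
Y 9.50 X 0.01 Z 187.49 lean 0.7341  zx 0.0012 yx 0.0013
Fn -2.12 Fa -1.95 Fx -0.55
hole c [32.137   7.1464] n 27.84 a -17.58 th 0.782 clr (np.float64(1.4440611895423436), np.float64(0.08086569320681303))
```

Emit:
{"method": "step_arm", "body": {
  "xyz": [
    [0,0.05,0],
    [0,0.05,0],
    [0,0.05,0],
    [0,0.05,0],
    [0,0,0],
    [0,0,0],
    [0,0,0],
    [0,0,0]
  ],
  "angular": [
    [0,0,0],
    [0,0,0],
    [0,0,0],
    [0,0,0],
    [0,0,0],
    [0,0,0],
    [0,0,0],
    [0,0,0]
  ],
  "claw": [1,1,1,1,1,1,1,1]
}}

```text
time: 15.65
tool_pos: [0.5319, -0.1929, 0.1888]
tcp_rot: [0.116, 0.926, 0.356, 0.045]
wrist_force: [0.4, -0.0, -2.3]
gripper_width: 0.008
grasp_force: 30.0
```

```bash
python3 q.py | grep -v '^\[\|^ \[\|^q'
```

```text
t 15.65 tcp [ 0.5319 -0.1929  0.1888] F [ 0.3594 -0.0419 -2.2545] T [-1.0149  0.2318 -0.0042] w 0.008042252452533339 g 29.975115914130583
Y 10.95 X 0.01 Z 188.81 lean 0.7341  zx 0.0012 yx 0.0014
Fn -1.48 Fa -1.71 Fx 0.36
hole c [33.5281  8.5342] n 29.80 a -17.57 th 0.782 clr (np.float64(1.3443899634506313), np.float64(0.07666567366598542))
meanF [-0.1393  0.4148 -1.954 ]
t 15.8 tcp [ 0.5319 -0.1929  0.1888] F [-0.2983 -0.4547 -1.7051] T [-1.0283  0.2422 -0.0259] w 0.008002323299937343 g 29.97523754427675
Y 10.95 X -0.00 Z 188.83 lean 0.7341  zx 0.0012 yx 0.0014
Fn -1.52 Fa -0.92 Fx -0.18
hole c [33.5198  8.5528] n 29.81 a -17.56 th 0.782 clr (np.float64(1.3633833780060214), np.float64(0.05771231923918574))
```

Emit:
{"method": "step_arm", "body": {
  "xyz": [
    [0,0.05,0],
    [0,0.05,0],
    [0,0.05,0],
    [0,0.05,0],
    [0,0.05,0],
    [0,0.05,0],
    [0,0,0],
    [0,0,0]
  ],
  "angular": [
    [0,0,0],
    [0,0,0],
    [0,0,0],
    [0,0,0],
    [0,0,0],
    [0,0,0],
    [0,0,0],
    [0,0,0]
  ],
  "claw": [1,1,1,1,1,1,1,1]
}}

```text
time: 16.6
tool_pos: [0.5324, -0.1907, 0.1908]
tcp_rot: [0.116, 0.926, 0.356, 0.044]
wrist_force: [-0.1, 0.9, -2.0]
gripper_width: 0.0078
grasp_force: 30.0
```

```bash
python3 q.py | grep -v '^\[\|^ \[\|^q'
```

```text
t 16.6 tcp [ 0.5324 -0.1907  0.1908] F [-0.1323  0.8816 -2.0053] T [-1.0289  0.2526 -0.0228] w 0.007801349461312862 g 29.975231353892013
Y 13.21 X -0.00 Z 190.85 lean 0.7341  zx 0.0011 yx 0.0013
Fn -0.73 Fa -2.04 Fx -0.34
hole c [35.6853 10.674 ] n 32.84 a -17.58 th 0.782 clr (np.float64(1.332328635429843), np.float64(0.19260389811594836))
meanF [-0.5019  0.5078 -1.7213]
t 16.75 tcp [ 0.5324 -0.1907  0.1908] F [-0.2772  0.7011 -1.303 ] T [-1.0736  0.2486  0.0268] w 0.007552009567472281 g 29.97523695754353
Y 13.20 X -0.01 Z 190.82 lean 0.7341  zx 0.0011 yx 0.0014
Fn -0.42 Fa -1.38 Fx -0.44
hole c [35.6785 10.6512] n 32.82 a -17.59 th 0.782 clr (np.float64(1.3211744011578843), np.float64(0.20156176292407535))
```

Free so far; drawing on outward.

Emit:
{"method": "step_arm", "body": {
  "xyz": [
    [0,0.06,0],
    [0,0.07,0],
    [0,0.07,0],
    [0,0.07,0],
    [0,0.07,-0.01],
    [0,0.06,-0.01],
    [0,0,0],
    [0,0,0]
  ],
  "angular": [
    [0,0,0],
    [0,0,0],
    [0,0,0],
    [0,0,0],
    [0,0,0],
    [0,0,0],
    [0,0,0],
    [0,0,0]
  ],
  "claw": [1,1,1,1,1,1,1,1]
}}

```text
time: 17.55
tool_pos: [0.5331, -0.188, 0.1937]
tcp_rot: [0.116, 0.926, 0.356, 0.045]
wrist_force: [0.5, -0.4, -2.2]
gripper_width: 0.0077
grasp_force: 30.0
```

```bash
python3 q.py | grep -v '^\[\|^ \[\|^q'
```

```text
t 17.55 tcp [ 0.5331 -0.188   0.1937] F [ 0.5043 -0.3876 -2.1899] T [-1.0311  0.1843 -0.0416] w 0.007729010987944205 g 29.97516067523975
Y 16.03 X 0.02 Z 193.69 lean 0.7340  zx 0.0012 yx 0.0013
Fn -1.65 Fa -1.46 Fx 0.58
hole c [38.3597 13.6483] n 36.83 a -17.35 th 0.782 clr (np.float64(1.5438642347842237), np.float64(1.170728622233475))
meanF [-0.1579  0.3698 -2.524 ]
t 17.7 tcp [ 0.5331 -0.188   0.1936] F [-0.1543  1.0657 -2.4542] T [-1.0935  0.2511 -0.0463] w 0.0076540622803787425 g 29.97512029542122
Y 16.03 X 0.02 Z 193.65 lean 0.7341  zx 0.0012 yx 0.0014
Fn -0.90 Fa -2.49 Fx -0.41
hole c [38.3658 13.6076] n 36.81 a -17.39 th 0.782 clr (np.float64(1.5110840410103914), np.float64(1.1909350882361593))
```

Emit:
{"method": "step_arm", "body": {
  "xyz": [
    [0,0.08,-0.02],
    [0,0.1,-0.03],
    [0,0.1,-0.04],
    [0,0.1,-0.04],
    [0,0.1,-0.04],
    [0,0.1,-0.04],
    [0,0.1,0],
    [0,0,0]
  ],
  "angular": [
    [0,0,0],
    [0,0,0],
    [0,0,0],
    [0,0,0],
    [0,0,0],
    [0,0,0],
    [0,0,0],
    [0,0,0]
  ],
  "claw": [1,1,1,1,1,1,1,1]
}}

```text
time: 18.5
tool_pos: [0.5341, -0.1843, 0.1999]
tcp_rot: [0.116, 0.926, 0.356, 0.045]
wrist_force: [-0.6, -0.2, -2.2]
gripper_width: 0.0079
grasp_force: 30.0
```

Emit:
{"method": "step_arm", "body": {
  "xyz": [
    [0,0.15,0],
    [0,0.2,0],
    [0,0.3,0],
    [0,0.4,0],
    [0,0.5,0],
    [0,0.6,0],
    [0,0.6,0],
    [0,0.3,0]
  ],
  "angular": [
    [0,0,0],
    [0,0,0],
    [0,0,0],
    [0,0,0],
    [0,0,0],
    [0,0,0],
    [0,0,0],
    [0,0,0]
  ],
  "claw": [1,1,1,1,1,1,1,1]
}}

```text
time: 19.3
tool_pos: [0.5399, -0.1616, 0.221]
tcp_rot: [0.115, 0.926, 0.356, 0.045]
wrist_force: [0.8, 0.1, -2.7]
gripper_width: 0.0079
grasp_force: 30.0
```

```bash
python3 -c "
from m import *
p=eyes.grab_frame('scene'); save(p,'off',(200,100,440,280),3); st2()"
```

```text
t 19.35 tcp [ 0.54   -0.1614  0.2212] F [-0.0517  0.3902 -2.2858] T [-0.9824  0.1882  0.0085] w 0.007987049753390284 g 29.975113787222654
[[-0.9695  0.1812  0.1649]
 [ 0.245   0.7197  0.6496]
 [-0.0009  0.6702 -0.7422]]
q [ 0.9413  0.8794 -0.6718  1.6761 -0.286   0.8813  1.9578]
Y 43.45 X 0.17 Z 221.18 lean 0.7345  zx 0.0010 yx -0.0003
Fn -1.26 Fa -1.94 Fx -0.15
hole c [64.4469 42.4362] n 75.62 a -15.35 th 0.783 clr (np.float64(27.426096072406516), np.float64(29.156310393365345))
```

View pics/off.png

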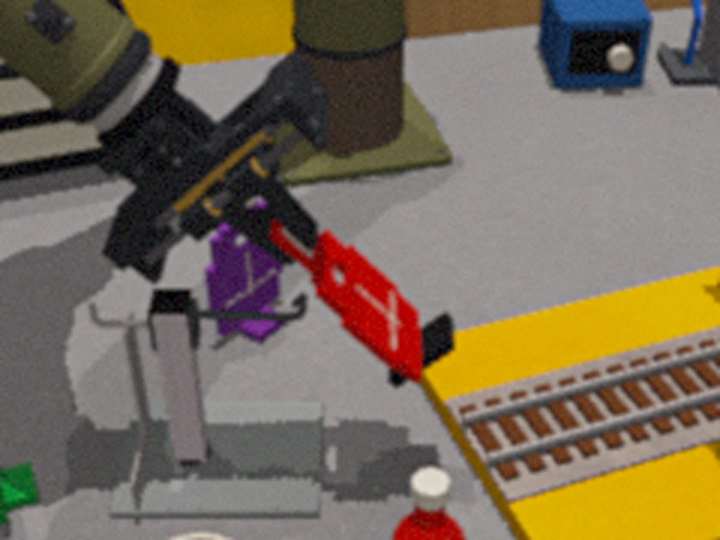

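The picture shows the gauge free in the air at (360,300), with the hook empty at (300,305). Moving clear first, then straightening up.

Emit:
{"method": "step_arm", "body": {
  "xyz": [
    [0,2,0],
    [0,3,0],
    [0,3.5,0],
    [0,3.5,0],
    [0,1,0],
    [0,1,0],
    [0,1,0],
    [0,1,0]
  ],
  "angular": [
    [0,0,0],
    [0,0,0],
    [0,0,0],
    [0,0,0],
    [0.12,0,0],
    [0.12,0,0],
    [0.12,0,0],
    [0.12,0,0]
  ],
  "claw": [1,1,1,1,1,1,1,1]
}}

```text
time: 20.15
tool_pos: [0.5697, -0.0416, 0.3235]
tcp_rot: [0.123, 0.984, 0.124, 0.016]
wrist_force: [0.3, 0.9, -3.2]
gripper_width: 0.0076
grasp_force: 30.0
```

Emit:
{"method": "step_arm", "body": {
  "xyz": [
    [0,1,0],
    [0,1,0],
    [0,2,0],
    [0,2,0],
    [0,1.5,0],
    [0,0,0],
    [0,0,0],
    [0,0,0]
  ],
  "angular": [
    [0.125,0,0],
    [0.1295,0,0],
    [0,0,-0.12],
    [0,0,-0.12],
    [0,0,-0.119],
    [0,0,0],
    [0,0,0],
    [0,0,0]
  ],
  "claw": [1,1,1,1,1,1,1,1]
}}

```text
time: 20.95
tool_pos: [0.582, 0.0286, 0.3254]
tcp_rot: [-0.053, 0.999, -0.001, -0.0]
wrist_force: [1.0, 0.5, -2.4]
gripper_width: 0.0078
grasp_force: 30.0
```

```bash
python3 -c "
from m import *
st()"
```

```text
t 20.95 tcp [0.582  0.0286 0.3254] F [ 1.0225  0.498  -2.3598] T [ 0.0023  0.0025 -0.0176] w 0.007761839690833937 g 29.99348720535636
[[-0.9943 -0.1064 -0.0005]
 [-0.1064  0.9943 -0.001 ]
 [ 0.0006 -0.001  -1.    ]]
q [ 0.0865  0.5525 -0.366   1.5742  0.2186  1.056   1.3395]
```

Emit:
{"method": "step_arm", "body": {
  "xyz": [
    [0.1,2,0],
    [0.1,3,0],
    [0.11,3.07,1],
    [0,0,2.5],
    [0,0,3],
    [0,0,2.5],
    [0,0,1],
    [0,0,0]
  ],
  "angular": [
    [0,0,0],
    [0,0,0],
    [0,0,0],
    [0,0,0],
    [0,0,0],
    [0,0,0],
    [0,0,0],
    [0,0,0]
  ],
  "claw": [1,1,1,1,1,1,1,1]
}}

```text
time: 21.75
tool_pos: [0.5697, 0.1084, 0.2241]
tcp_rot: [-0.054, 0.999, -0.001, -0.001]
wrist_force: [0.5, 0.2, -1.8]
gripper_width: 0.008
grasp_force: 30.0
```

Emit:
{"method": "step_arm", "body": {
  "xyz": [
    [0,0,0],
    [0,0,0],
    [0,0,0],
    [0,0,0],
    [0,0,0],
    [0,0,0],
    [0,0,0],
    [0,0,0]
  ],
  "angular": [
    [0,0,0],
    [0,0,0],
    [0,0,0],
    [0,0,0],
    [0,0,0],
    [0,0,0],
    [0,0,0],
    [0,0,0]
  ],
  "claw": [1,1,1,1,1,1,1,1]
}}

```text
time: 22.55
tool_pos: [0.5703, 0.1096, 0.2252]
tcp_rot: [-0.055, 0.998, -0.0, -0.0]
wrist_force: [0.1, 0.5, -2.0]
gripper_width: 0.0079
grasp_force: 30.0
```

Run:
```python
from m import *
s,Rm=st(); p=eyes.grab_frame("wrist")
v,u=np.mgrid[0:400,0:640]; X=pts(p,u,v,s); L=(X-s["tool_pos"])@Rm*1000; z=X[...,2]*1000; im=p["pixels"].astype(int); ok=p["depth"]>0
save(p,"w5",(120,0,600,360),1.6)
red=(im[...,0]>100)&(im[...,1]<70)&(im[...,2]<70)&ok&(abs(L[...,1])<15)&(abs(L[...,0])<70)&(L[...,2]>-35)&(L[...,2]<130)
for lo in range(-35,130,10):
    m=red&(L[...,2]>=lo)&(L[...,2]<lo+10)
    if m.sum()>5: print("red z",lo,m.sum(),"x",np.percentile(L[m][:,0],[1,99]),"y",np.percentile(L[m][:,1],[1,50,99]))
# foot (black)
blk=ok&(im.max(-1)<60)&(L[...,2]>110)&(L[...,2]<145)&(abs(L[...,0])<40)&(abs(L[...,1])<45)
print("foot",blk.sum()); 
if blk.sum()>10: print(np.percentile(L[blk],[1,50,99],axis=0))
# rails: rows along tool y bins, height ~43
for y in (-110,-90,-70,-50,50,70,90,110):
    m=ok&(abs(L[...,1]-y)<8)&(abs(z-43)<3)&(abs(L[...,0])<60)
    if m.sum()>5:
        x=L[m][:,0]; a,b=x[x<0],x[x>0]
        print("rail y",y,m.sum(),"neg",np.percentile(a,[3,50,97]) if len(a)>3 else None,"pos",np.percentile(b,[3,50,97]) if len(b)>3 else None)
```

```text
t 22.55 tcp [0.5703 0.1096 0.2252] F [ 0.1489  0.5022 -1.9644] T [-0.0094 -0.0014 -0.0233] w 0.007877982540658572 g 29.99391869176179
[[-0.9939 -0.11   -0.0002]
 [-0.11    0.9939 -0.0004]
 [ 0.0002 -0.0004 -1.    ]]
q [-0.0727  0.6584 -0.336   1.7131  0.2806  0.8179  1.1442]
red z -35 767 x [-16.2426  19.273 ] y [-4.2282 -0.0912  3.5989]
red z -25 135 x [ 0.5976 19.3573] y [-3.8789  0.4178  4.4253]
red z -15 93 x [ 8.9238 19.2505] y [-3.6775  0.4333  4.701 ]
red z -5 82 x [16.4271 19.0201] y [-3.9991 -0.3382  3.6087]
red z 5 317 x [18.1596 29.3762] y [-4.212  -0.6384  3.496 ]
red z 15 275 x [29.2294 39.9063] y [-4.2556 -0.6418  3.5397]
red z 25 25 x [39.4051 39.884 ] y [-4.2667 -0.6678  3.1449]
red z 35 57 x [39.3404 48.1729] y [-4.0978 -0.7067  3.3859]
red z 45 144 x [39.5703 48.9715] y [-4.1562 -0.0313  3.4022]
red z 55 11 x [48.7258 48.8381] y [-4.2738 -0.7418  2.7817]
red z 65 11 x [48.5805 48.6794] y [-4.4554 -0.7711  2.9233]
red z 75 10 x [48.3571 48.5967] y [-3.9078 -0.4046  3.1049]
red z 85 10 x [48.1871 48.3348] y [-4.0956 -0.4161  3.267 ]
foot 1664
[[-19.0798 -29.7698 124.8674]
 [  0.7876  -8.0561 126.4349]
 [ 18.2722  28.5644 132.6282]]
rail y -110 109 neg [-26.9173 -24.8347 -22.9903] pos [22.3753 23.7712 26.0553]
rail y -90 110 neg [-26.876  -24.6429 -22.7591] pos [22.322  24.2293 26.1306]
rail y -70 108 neg [-26.7067 -24.6774 -22.7034] pos [22.4642 24.1941 26.0891]
rail y -50 107 neg [-26.9456 -24.9555 -22.7492] pos [22.3212 24.1944 26.0539]
rail y 50 82 neg [-25.5638 -24.0493 -22.6346] pos [23.4916 24.7815 26.028 ]
rail y 70 79 neg [-25.6815 -24.2777 -22.4815] pos [23.4987 24.7494 26.0162]
rail y 90 81 neg [-25.6359 -24.0315 -22.4638] pos [23.4218 24.7745 26.0445]
rail y 110 83 neg [-25.6993 -24.105  -22.2735] pos [23.4709 24.7597 26.0394]
```

View pics/w5.png

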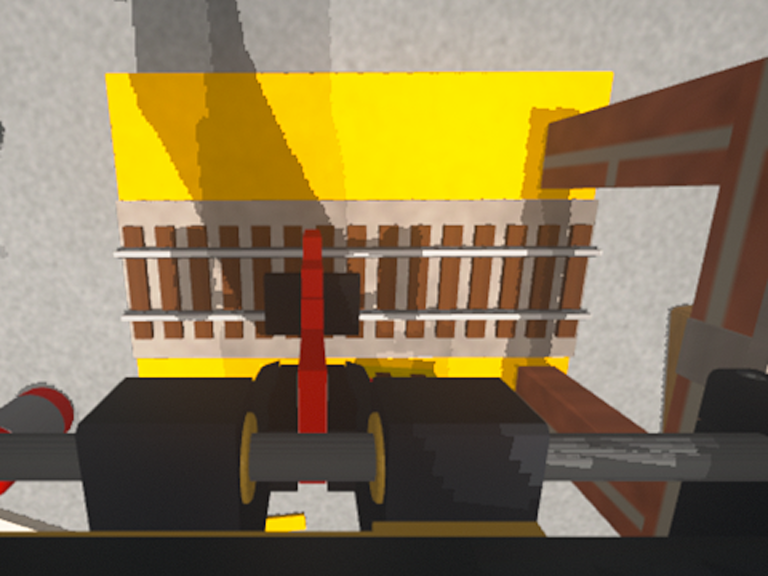

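The wrist crop shows the foot centred between the rails at (312,303), square to them and clear of the house. I'm levelling a 0.0145 rad roll while lowering.

Emit:
{"method": "step_arm", "body": {
  "xyz": [
    [-0.17,0,0.3],
    [0,0,0.8],
    [0,0,1.0],
    [0,0,1.0],
    [0,0,0.6],
    [0,0,0.3],
    [0,0,0],
    [0,0,0]
  ],
  "angular": [
    [0,0.0145,-0.003],
    [0,0,0],
    [0,0,0],
    [0,0,0],
    [0,0,0],
    [0,0,0],
    [0,0,0],
    [0,0,0]
  ],
  "claw": [1,1,1,1,1,1,1,1]
}}

```text
time: 23.4
tool_pos: [0.5717, 0.1099, 0.1854]
tcp_rot: [-0.057, 0.998, -0.001, -0.007]
wrist_force: [0.2, 0.2, -2.6]
gripper_width: 0.0079
grasp_force: 30.0
```

```bash
cat > chk.py <<'E'
from m import *
s,Rm=st(); p=eyes.grab_frame("wrist")
v,u=np.mgrid[0:400,0:640]; X=pts(p,u,v,s); L=(X-s["tool_pos"])@Rm*1000; z=X[...,2]*1000; im=p["pixels"].astype(int); ok=p["depth"]>0
blk=ok&(im.max(-1)<60)&(L[...,2]>110)&(L[...,2]<145)&(abs(L[...,0])<40)&(abs(L[...,1])<45)
print("foot",np.percentile(L[blk],[1,50,99],axis=0),"world z",np.percentile(z[blk],[50,80,95]))
for sg in(-1,1):
    k=blk&(L[...,2]<np.percentile(L[blk][:,2],60))
    A=np.c_[L[k][:,:2],np.ones(k.sum())]
c=np.linalg.lstsq(A,z[k],rcond=None)[0]; print("foot top slope x,y",c[:2])
for y in (-90,-60,60,90):
    m=ok&(abs(L[...,1]-y)<8)&(abs(z-43)<3)&(abs(L[...,0])<60); x=L[m][:,0]; a,b=x[x<0],x[x>0]
    if len(a)>3 and len(b)>3: print("rail",y,np.percentile(a,[3,97]),np.percentile(b,[3,97]))
E
python3 chk.py
```

```text
t 23.4 tcp [0.5717 0.1099 0.1854] F [ 0.1962  0.2426 -2.6422] T [ 0.0931 -0.0608  0.0144] w 0.007867738869169945 g 29.993939995765686
[[-0.9935 -0.113  -0.014 ]
 [-0.113   0.9936 -0.0018]
 [ 0.0142 -0.0002 -0.9999]]
q [-0.0829  0.7172 -0.32    1.734   0.3027  0.7535  1.1296]
foot [[-19.0271 -30.1109 124.8378]
 [  0.6358  -8.1458 126.4098]
 [ 18.206   28.4742 132.774 ]] world z [59.0268 59.5959 60.0958]
foot top slope x,y [ 0.0062 -0.0009]
rail -90 [-26.8292 -23.0202] [22.3943 25.7159]
rail -60 [-26.6777 -22.9744] [22.4396 25.7523]
rail 60 [-26.7005 -23.013 ] [22.3903 25.7584]
rail 90 [-26.757  -23.0106] [22.3429 25.774 ]
```

Emit:
{"method": "step_arm", "body": {
  "xyz": [
    [0,0,0.2],
    [0,0,0.25],
    [0,0,0.25],
    [0,0,0.2],
    [0,0,0.1],
    [0,0,0.05],
    [0,0,0],
    [0,0,0]
  ],
  "angular": [
    [0,0,0],
    [0,0,0],
    [0,0,0],
    [0,0,0],
    [0,0,0],
    [0,0,0],
    [0,0,0],
    [0,0,0]
  ],
  "claw": [1,1,1,1,1,1,1,1]
}}

```text
time: 24.25
tool_pos: [0.5714, 0.1097, 0.1748]
tcp_rot: [-0.057, 0.998, -0.001, -0.007]
wrist_force: [-0.2, -0.6, -1.4]
gripper_width: 0.0081
grasp_force: 30.0
```

Emit:
{"method": "step_arm", "body": {
  "xyz": [
    [0,0,0.03],
    [0,0,0.03],
    [0,0,0.03],
    [0,0,0],
    [0,0,0],
    [0,0,0],
    [0,0,0],
    [0,0,0]
  ],
  "angular": [
    [0,0,0],
    [0,0,0],
    [0,0,0],
    [0,0,0],
    [0,0,0],
    [0,0,0],
    [0,0,0],
    [0,0,0]
  ],
  "claw": [1,1,1,1,1,1,1,1]
}}

```text
time: 25.05
tool_pos: [0.5713, 0.1096, 0.1738]
tcp_rot: [-0.057, 0.998, -0.001, -0.007]
wrist_force: [-0.3, 0.1, -1.5]
gripper_width: 0.0078
grasp_force: 30.0
```

Emit:
{"method": "step_arm", "body": {
  "xyz": [
    [0,0,0.03],
    [0,0,0.03],
    [0,0,0],
    [0,0,0],
    [0,0,0],
    [0,0,0],
    [0,0,0],
    [0,0,0]
  ],
  "angular": [
    [0,0,0],
    [0,0,0],
    [0,0,0],
    [0,0,0],
    [0,0,0],
    [0,0,0],
    [0,0,0],
    [0,0,0]
  ],
  "claw": [1,1,1,1,1,1,1,1]
}}

```text
time: 25.85
tool_pos: [0.5713, 0.1097, 0.1732]
tcp_rot: [-0.057, 0.998, -0.001, -0.007]
wrist_force: [-0.4, 0.4, -2.5]
gripper_width: 0.0075
grasp_force: 30.0
```

Emit:
{"method": "step_arm", "body": {
  "xyz": [
    [0,0,0.03],
    [0,0,0.02],
    [0,0,0],
    [0,0,0],
    [0,0,0],
    [0,0,0],
    [0,0,0],
    [0,0,0]
  ],
  "angular": [
    [0,0,0],
    [0,0,0],
    [0,0,0],
    [0,0,0],
    [0,0,0],
    [0,0,0],
    [0,0,0],
    [0,0,0]
  ],
  "claw": [1,1,1,1,1,1,1,1]
}}

```text
time: 26.65
tool_pos: [0.5713, 0.1097, 0.1727]
tcp_rot: [-0.057, 0.998, -0.001, -0.007]
wrist_force: [1.0, 0.7, -1.9]
gripper_width: 0.0075
grasp_force: 30.0
```

Emit:
{"method": "step_arm", "body": {
  "xyz": [
    [0,0,0.03],
    [0,0,0.02],
    [0,0,0],
    [0,0,0],
    [0,0,0],
    [0,0,0],
    [0,0,0],
    [0,0,0]
  ],
  "angular": [
    [0,0,0],
    [0,0,0],
    [0,0,0],
    [0,0,0],
    [0,0,0],
    [0,0,0],
    [0,0,0],
    [0,0,0]
  ],
  "claw": [1,1,1,1,1,1,1,1]
}}

```text
time: 27.45
tool_pos: [0.5716, 0.1097, 0.1726]
tcp_rot: [-0.057, 0.998, -0.001, -0.007]
wrist_force: [-0.9, -1.2, 5.3]
gripper_width: 0.0077
grasp_force: 30.0
```

Emit:
{"method": "step_arm", "body": {
  "xyz": [
    [0,0,0.02],
    [0,0,0.02],
    [0,0,0],
    [0,0,0],
    [0,0,0],
    [0,0,0],
    [0,0,0],
    [0,0,0]
  ],
  "angular": [
    [0,0,0],
    [0,0,0],
    [0,0,0],
    [0,0,0],
    [0,0,0],
    [0,0,0],
    [0,0,0],
    [0,0,0]
  ],
  "claw": [1,1,1,1,1,1,1,1]
}}

```text
time: 28.25
tool_pos: [0.5717, 0.1097, 0.1726]
tcp_rot: [-0.057, 0.998, -0.001, -0.007]
wrist_force: [-1.1, -0.7, 8.6]
gripper_width: 0.0079
grasp_force: 30.0
```

Contact at a foot height of about 35 mm, so it is on the sleepers. Easing off, then opening gently.

Emit:
{"method": "step_arm", "body": {
  "xyz": [
    [0,0,-0.03],
    [0,0,-0.03],
    [0,0,0],
    [0,0,0],
    [0,0,0],
    [0,0,0],
    [0,0,0],
    [0,0,0]
  ],
  "angular": [
    [0,0,0],
    [0,0,0],
    [0,0,0],
    [0,0,0],
    [0,0,0],
    [0,0,0],
    [0,0,0],
    [0,0,0]
  ],
  "claw": [1,1,1,1,1,1,1,1]
}}

```text
time: 29.05
tool_pos: [0.5715, 0.1097, 0.1726]
tcp_rot: [-0.057, 0.998, -0.001, -0.007]
wrist_force: [-1.5, -0.9, 4.6]
gripper_width: 0.0078
grasp_force: 30.0
```

Emit:
{"method": "step_arm", "body": {
  "xyz": [
    [0,0,0],
    [0,0,0],
    [0,0,0],
    [0,0,0],
    [0,0,0],
    [0,0,0],
    [0,0,0],
    [0,0,0]
  ],
  "angular": [
    [0,0,0],
    [0,0,0],
    [0,0,0],
    [0,0,0],
    [0,0,0],
    [0,0,0],
    [0,0,0],
    [0,0,0]
  ],
  "claw": [0.8,0.76,0.72,0.66,0.6,0.5,0.4,0.3]
}}

```text
time: 29.85
tool_pos: [0.5713, 0.1097, 0.1724]
tcp_rot: [-0.057, 0.998, -0.001, -0.007]
wrist_force: [0.5, 0.0, -0.4]
gripper_width: 0.03
grasp_force: 0.0
```

```bash
python3 chk.py
```

```text
t 29.85 tcp [0.5713 0.1097 0.1724] F [ 0.5487  0.0222 -0.4229] T [-0.0026 -0.0498 -0.0094] w 0.0299645118494365 g 0.0
[[-0.9935 -0.113  -0.0145]
 [-0.113   0.9936 -0.002 ]
 [ 0.0146 -0.0004 -0.9999]]
q [-0.0873  0.7344 -0.3126  1.7457  0.3117  0.7252  1.1217]
foot [[-19.0738 -30.2155 124.5468]
 [  0.7715  -7.9023 126.2784]
 [ 18.2212  28.875  133.1978]] world z [46.1574 46.7279 47.3265]
foot top slope x,y [ 0.011  -0.0015]
rail -90 [-26.9306 -23.243 ] [21.4348 25.596 ]
rail -60 [-26.8678 -23.4622] [21.3842 25.6208]
rail 60 [-27.0108 -23.3245] [22.314  25.5556]
rail 90 [-26.9698 -23.271 ] [22.4232 25.5035]
```

Released, with the foot's top at 47 mm, i.e. fully down. Retreating upward.

Emit:
{"method": "step_arm", "body": {
  "xyz": [
    [0,0,-0.5],
    [0,0,-1],
    [0,0,-1.5],
    [0,0,-2],
    [0,0,-2.5],
    [0,0,-3],
    [0,0,-3],
    [0,0,-1.5]
  ],
  "angular": [
    [0,0,0],
    [0,0,0],
    [0,0,0],
    [0,0,0],
    [0,0,0],
    [0,0,0],
    [0,0,0],
    [0,0,0]
  ],
  "claw": [0.3,0.3,0.3,0.3,0.3,0.3,0.3,0.3]
}}

```text
time: 30.7
tool_pos: [0.5745, 0.1105, 0.3262]
tcp_rot: [-0.057, 0.998, 0.0, -0.005]
wrist_force: [0.2, 0.2, -0.4]
gripper_width: 0.0307
grasp_force: 0.0
```

Emit:
{"method": "step_arm", "body": {
  "xyz": [
    [0,0,0],
    [0,0,0],
    [0,0,0],
    [0,0,0],
    [0,0,0],
    [0,0,0],
    [0,0,0],
    [0,0,0]
  ],
  "angular": [
    [0,0,0],
    [0,0,0],
    [0,0,0],
    [0,0,0],
    [0,0,0],
    [0,0,0],
    [0,0,0],
    [0,0,0]
  ],
  "claw": [0.3,0.3,0.3,0.3,0.3,0.3,0.3,0.3]
}}

```text
time: 31.5
tool_pos: [0.5735, 0.11, 0.3223]
tcp_rot: [-0.057, 0.998, -0.001, -0.007]
wrist_force: [-0.2, -0.6, 0.3]
gripper_width: 0.0311
grasp_force: 0.0
```

```bash
python3 -c "
from m import *
s,Rm=st();p=eyes.grab_frame('wrist')
v,u=np.mgrid[0:400,0:640]; X=pts(p,u,v,s); z=X[...,2]; im=p['pixels'].astype(int)
red=(im[...,0]>100)&(im[...,1]<70)&(im[...,2]<70)&(p['depth']>0)
d=X[...,:2]-[.5667,.1403]; bx=d@[.9938,.1117]*1000; by=d@[-.1117,.9938]*1000
for lo,hi in((.195,.21),(.15,.165),(.12,.14)):
    m=red&(z>lo)&(z<hi)&(abs(bx)<60)&(abs(by+32)<30)
    if m.sum()>5:print(lo,m.sum(),'bx',np.percentile(bx[m],[1,99]),'by',np.percentile(by[m],[1,50,99]),'z',np.percentile(z[m],[50,98]))
p=eyes.grab_frame('scene'); save(p,'end',(200,100,540,320),2.3)
"
```

```text
t 31.5 tcp [0.5735 0.11   0.3223] F [-0.2235 -0.6395  0.264 ] T [-0.0036 -0.0091  0.0133] w 0.03113372891789889 g 0.0
[[-0.9935 -0.113  -0.0147]
 [-0.113   0.9936 -0.002 ]
 [ 0.0148 -0.0004 -0.9999]]
q [-0.0516  0.5649 -0.3707  1.5612  0.2188  1.0717  1.2064]
0.195 294 bx [-17.4685  18.5882] by [-35.8743 -31.8763 -27.8964] z [0.2021 0.2034]
0.15 169 bx [-38.8304  38.909 ] by [-35.3988 -32.0187 -28.4781] z [0.1561 0.1615]
0.12 53 bx [-47.9198 -38.7328] by [-34.5457 -30.9282 -28.5038] z [0.1278 0.133 ]
```

View pics/end.png

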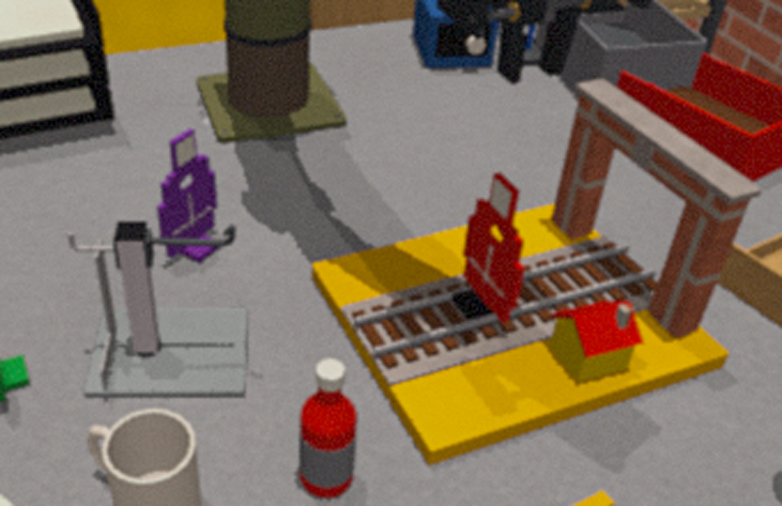

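The gauge stands upright and square on the track at (495,250) in front of the portal. The tab top is at 203 mm, as expected, and it sits centred between the rails. The house, paint bottle and mug are where they were, and the arm is clear.

```bash
python3 -c "
from cell import order
print(order.sign_off())"
```

```text
the job is handed in; nothing more can be done
None
```

The red gauge is off the hook and stands upright and square on the track with its foot down on the sleepers. I felt about 3 N at most against the hook, though I only read the force between moves. The house, paint bottle and mug were not touched, and the job is handed in at about 32 s.

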